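# Fit the adjustable wrench to the easel's lock nut and tighten it

## Task

An adjustable wrench has been left lying slack around the big brass lock nut of the plywood easel. Roll its knurled brass worm with a fingertip, pressing only as hard as it needs, until the jaws just fit the nut; then swing the wrench clockwise (seen from above) until the nut comes up fully tight against its stop, without straining it there. Turn the nut only with the wrench, leave the wrench lying flat on the nut with its jaws still fitted, let go, and leave everything else where it is.

Things in the scene. Friction and masses are not known exactly. Their poses are not given: they have to be found in the camera images.
- easel: fixed dark plywood easel shelf, 300 x 370 mm and 15 mm thick, lying on the table; origin under the centre of the nut at table height, z up, x away from the robot and y to its left when unturned (turned up to 15 deg). The shelf spans x -150..150, y -100..270; a drawing panel leans away from its -y edge, up to 205 mm high
- nut_top (a point): centre of the top face of the brass hex nut (36 mm across flats, 41.6 mm across corners, 20 mm high, on the shelf); its axis is vertical; a steel stud of 20 mm diameter stands 8 mm above it. Axes are the easel's. A red line on the nut meets a red line on the stud when it is fully tight
- nut (a joint): angle of the nut, rad, growing clockwise seen from above (tightening); starts at 0 to 0.1; fully tight at its hard stop at 0.85. It turns stiffly (0.3 N m, some 2 to 5 N at the handle) and stays where it is left; at the stop the push rises steeply, and 10 N at the handle is ample
- wrench: loose steel adjustable wrench (about 0.6 kg) lying flat on the shelf around the nut; origin on its underside, at the nut's centre when the jaws fit; z up, handle along -x, head and open mouth to +x. Dark handle 24 mm wide (y -12..12), 14 mm thick, x -235..-64 mm; head 74 mm wide and 16 mm thick, x -68..20; fixed jaw's face at y -18 mm, movable jaw on the +y side
- worm_top (a point): knurled brass worm, 20 mm diameter, 26 mm long along the wrench's y, centred under this point (21.8 mm over the wrench's underside). Its pin is bent: its top rises and falls by up to 1.6 mm about this point as it turns, so keep the pressure by feel. Pressed with some 8 N and dragged along the wrench's +x (handle to mouth, some 4 N, more as the jaws bear) it closes the jaws; the other way opens
- worm (a joint): angle of the worm, rad; grows as the jaws close, 1.25 mm of jaw travel per rad (about 10 mm of fingertip drag per rad)
- jaw (a joint): travel of the movable jaw, m: the jaws' opening is 46 mm minus this; starts at 1.2 to 3.5 mm (slack, the nut slips inside); the jaws fit the nut at about 10 mm
- wrench_grip (a point): point on the upper face of the handle, 155 mm from the wrench's origin and 14 mm above its underside, on the handle's centre line; axes are the wrench's
- paint_tin: yellow tin watercolour box with open white lid (bystander, loose); origin under its centre
- water_cup: clear plastic water cup (bystander, loose); origin under its centre
- gum_jar: small amber jar (bystander, loose); origin under its centre
- pencil: green pencil lying on the plywood shelf (bystander, loose); origin under its centre
- varnish_can: blue can (bystander, loose); origin under its centre
- washer: loose steel washer, 36 mm across, lying on the plywood shelf (bystander, loose); origin under its centre

How it is judged:
By the outcome, as a careful person would: the job done as asked, in the order asked, and still so for the second after the job is handed in, with the robot touching nothing.
It also fails if it takes over 72 s, if anything falls off the work surface, if the arm or the gripper's body presses on something with over 40 N, if the wrist force passes 120 N, or if a joint passes its speed limit or range.

## Robot

A 7-joint arm with a two-finger parallel gripper is mounted at the origin on the work surface. World frame = base frame: x ahead of the robot, y to its left, z up, the work surface at z = 0. Lengths are in m, angles in rad, forces in N, time in s.
With the tool pointing down it reaches from about 0.4 to 0.85 m from the base axis. Payload 10.4 kg.
Tool frame: the origin (TCP) lies on the centre line of the jaws, within the pads' length; the fingertips stand 11 mm ahead of it and the grasp point (between the pads) lies 8 mm behind it (manip.finger_overhang is the distance from the TCP to the fingertips, in m); z points along the fingers, y is the line along which they close (so a half turn about z gives the same grasp; the last joint's range is limited). The gripper opens to 85 mm and grips with 20 to 120 N. Pads are 22 mm wide; open, the fingers measure 114 mm over their backs; the gripper's body (76 mm by 85 mm) begins 54 mm behind the grasp point. The pads swing forward as they close: fully open they stand 13 mm farther back than shut.
Start: joints at [-1.361, 0.332, -0.065, 1.46, 0.022, 1.35, -0.088], TCP at [0.144, 0.608, 0.22] pointing down, gripper open.
Joint ranges: [-2.6, 2.6], [-0.5, 2.12], [-1.47, 1.34], [0.16, 2.42], [-1.27, 4.41], [0.06, 2.06], [-2.6, 2.6]. Speed limits (rad/s): [2.22, 2.22, 2.79, 2.79, 3.14, 3.14, 3.14].

## Interface

Orientations are given as a unit quaternion [x, y, z, w].
In Python, from workcell import manip, imaging, workorder gives the robot as it stands.
- The arm moves only by the tool jog_arm, never from a script. Its argument "deltas" is a list of rows, each an object with "gripper": the opening, from 0 (shut) to 1 (fully open); "offset": the shift along the tool's x, y, z in m, a list of three; "rotation": the turn, a rotation vector about the tool's x, y, z in degrees, a list of three. In form: [{"gripper": gripper, "offset": [tx, ty, tz], "rotation": [ax, ay, az]}, ...]. A call has 1 to 20 rows; each row shifts and turns the commanded pose from where the row before left it, along the tool's axes as they then stand; what a row does not reach is not made up. A row lasts 1/10 s, in which the tool goes at most 50 mm and 8.59 degrees, less where a joint would pass 70% of its speed; a pose out of reach is approached as far as the arm can. A call with a gripper value outside its range is refused whole. The fingers move at their own pace and stop on an object; "newtons" is the grip in N (left out, the last holds). Time passes only in rows, so rows that do not move let the fingers close. It gives the time, the measured TCP pose, the force, the opening and the grip force at its end, in the units of the state.
- manip.get_obs(): the state, without advancing time (a new reading comes with each control period).
- imaging.camera(name): name is "scene" or "top" or "wrist"; returns the picture (420x560x3 uint8, blue, green, red); there is no depth.
- imaging.camera_model(name): a dict with "camera_matrix" (3x3 intrinsics, pixels), "k1" (the pictures are not rectified: a ray, as slopes to the right and down, at radius r is drawn at 1 + k1 r^2 times it, then the intrinsics apply), "world_to_cam" (4x4, takes a point from world to camera coordinates); the wrist camera has in their place "hand_eye" (4x4, takes a point from camera to tool coordinates, whose origin is the TCP and whose axes are the flange's). Camera axes: x right, y up, looking along -z (the intrinsics and any distortion apply to the point x, -y, -z); pixel columns grow to the right and rows downward; lengths in m; the calibration is good to about 2 mm. A picture is of the moment at which its call begins: read the wrist's pose just before it. camera_model takes no time and is no camera call.
- workorder.hand_in(): hands the job in; it is judged then, once.
The state is a dict: "clock": time; "joint_pos": joint angles; "joint_velocities": joint speeds; "tau": joint torques, N m; "position": TCP position; "ee_rot": TCP orientation; "ft_force": force on the tool from outside, world axes, zero at the start; "torque": the same for the moment, N m; "grip_width": opening from 0.0 (shut) to 1.0 (fully open); "grasp_force": force on a finger pad.
Only numpy, scipy, OpenCV 4.12 (cv2) and the standard library are available. Lean on these libraries where they do the work, as an engineer would, in place of code of your own. Each camera call takes 0.05 s, during which the arm holds its last target. There are 200 camera calls.

## Working session

There is one attempt and no reset: what is moved stays moved. The work goes in short steps, Python scripts to look and compute and a tool call to move; the robot and the scene stay as the last step left them, time stands still between calls to the robot, and variables do not carry over. Pictures are saved under pics/ and viewed, at most 10 in all, crops included, and the job is handed in when it is done.

Besides the shell and the picture viewer there is one more tool, called after "Call:" in YAML: its name, and indented under it one key for each argument. jog_arm: Moves the arm, as the interface text tells. Its arguments: {"type":"object","properties":{"deltas":{"type":"array","items":{"type":"object","properties":{"gripper":{"type":"number"},"offset":{"type":"array","items":{"type":"number"}},"rotation":{"type":"array","items":{"type":"number"}}}}},"newtons":{"type":"number"}},"required":["deltas"]}

```bash
mkdir -p pics; ls; python3 - <<'E'
from workcell import manip, imaging
import cv2, numpy as np
o=manip.get_obs(); print({k:np.round(v,3).tolist() for k,v in o.items()}, manip.finger_overhang)
for n in ("top","scene"):
    im=imaging.camera(n); cv2.imwrite(f"pics/{n}0.png",im)
    m=imaging.camera_model(n); print(n,{k:np.round(v,4).tolist() for k,v in m.items()})
m=imaging.camera_model("wrist"); print({k:np.round(v,4).tolist() for k,v in m.items()})
E
```

```text
pics
{'clock': 0.0, 'joint_pos': [-1.361, 0.333, -0.065, 1.461, 0.022, 1.35, -0.089], 'joint_velocities': [0.001, -0.001, 0.002, 0.0, -0.0, -0.0, 0.001], 'tau': [0.001, -62.545, 0.05, -39.161, 0.016, 0.01, -0.0], 'position': [0.144, 0.608, 0.219], 'ee_rot': [0.116, 0.993, -0.001, -0.0], 'ft_force': [-0.618, -0.541, -0.929], 'torque': [-0.046, 0.002, 0.074], 'grasp_force': 0.0, 'grip_width': 1.002} 0.011
top {'camera_matrix': [[419.3939, 0.0, 284.6372], [0.0, 419.3939, 207.9953], [0.0, 0.0, 1.0]], 'k1': 0.0051, 'world_to_cam': [[-0.0265, -0.9996, 0.0055, -0.0502], [0.9969, -0.026, 0.0742, -0.5106], [-0.074, 0.0074, 0.9972, -1.1228], [0.0, 0.0, 0.0, 1.0]]}
scene {'camera_matrix': [[414.3931, 0.0, 279.943], [0.0, 414.3931, 209.9466], [0.0, 0.0, 1.0]], 'k1': -0.1144, 'world_to_cam': [[0.1235, 0.9923, 0.0135, 0.0052], [-0.8363, 0.0967, 0.5397, 0.3799], [0.5342, -0.078, 0.8417, -1.4991], [0.0, 0.0, 0.0, 1.0]]}
{'camera_matrix': [[302.5297, 0.0, 279.9633], [0.0, 302.5297, 207.4385], [0.0, 0.0, 1.0]], 'k1': -0.0064, 'hand_eye': [[-0.0001, 0.9527, 0.3039, 0.0794], [1.0, -0.0002, 0.0009, 0.0007], [0.0009, 0.3039, -0.9527, -0.1546], [0.0, 0.0, 0.0, 1.0]]}
```

View pics/top0.png

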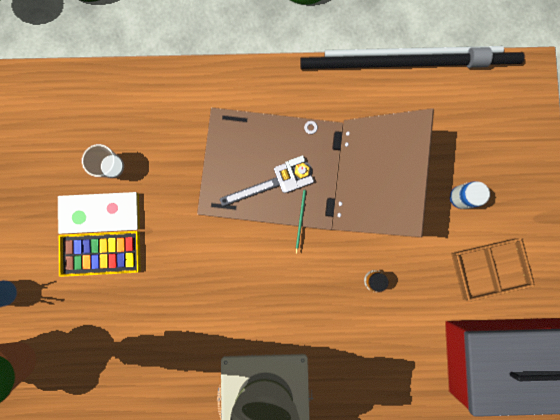

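View pics/scene0.png

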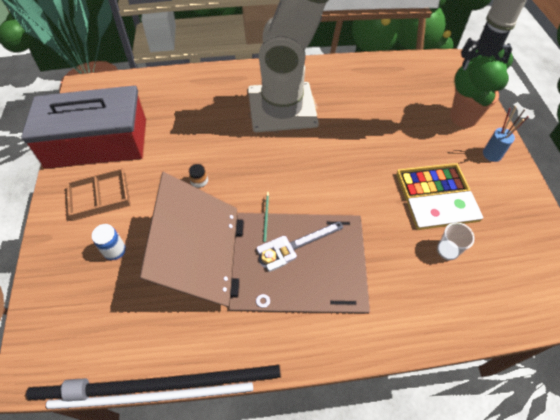

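The top view shows the shelf tilted slightly. The wrench handle runs from about (225,200) to the head at (295,172), with the worm near (284,176) and the nut near (303,170). The pencil is below the head at (302,220) and the washer at (310,127). The scene view shows the same layout. The drawing panel is on the −y side, clear of the handle's swing.

```bash
cat > h.py <<'E'
import numpy as np, cv2
from scipy.spatial.transform import Rotation as R
from workcell import manip, imaging
def c2w(name,o=None):
    m=imaging.camera_model(name)
    if name!="wrist": return m,np.linalg.inv(m["world_to_cam"])
    o=o or manip.get_obs(); T=np.eye(4); T[:3,:3]=R.from_quat(o["ee_rot"]).as_matrix(); T[:3,3]=o["position"]
    return m,T@np.array(m["hand_eye"])
def plane(name,uv,z,o=None):
    m,T=c2w(name,o); uv=np.asarray(uv,float).reshape(-1,1,2)
    p=cv2.undistortPoints(uv,np.array(m["camera_matrix"]),np.array([m["k1"],0,0,0.]))[:,0]
    d=np.c_[p[:,0],-p[:,1],-np.ones(len(p))]@T[:3,:3].T
    return T[:3,3]+d*((z-T[2,3])/d[:,2])[:,None]
def proj(name,P,o=None):
    m,T=c2w(name,o); W=np.linalg.inv(T); q=np.atleast_2d(P)@W[:3,:3].T+W[:3,3]
    q=q*[1,-1,-1]
    return cv2.projectPoints(q,np.zeros(3),np.zeros(3),np.array(m["camera_matrix"]),np.array([m["k1"],0,0,0.]))[0][:,0]
def tool(v,o=None):  # world vector -> tool axes
    o=o or manip.get_obs(); return R.from_quat(o["ee_rot"]).inv().apply(v)
def rep():
    o=manip.get_obs(); print("t",round(o["clock"],2),"p",np.round(o["position"],4),"q",np.round(o["ee_rot"],4),"F",np.round(o["ft_force"],2),"T",np.round(o["torque"],2),"g",round(o["grip_width"],3),round(o["grasp_force"],1)); return o
E
python3 - <<'E'
from h import *
print("top", plane("top",[[303,170],[284,176],[225,200]],.035).round(3).tolist())
print("scene", plane("scene",[[269,255],[284,251],[340,227]],.035).round(3).tolist())
o=manip.get_obs(); print(R.from_quat(o["ee_rot"]).as_matrix().round(3))
E
```

```text
top [[0.61, -0.116, 0.035], [0.595, -0.064, 0.035], [0.534, 0.096, 0.035]]
scene [[0.612, -0.112, 0.035], [0.604, -0.07, 0.035], [0.547, 0.1, 0.035]]
[[-0.973  0.231 -0.   ]
 [ 0.231  0.973 -0.001]
 [-0.    -0.001 -1.   ]]
```

Call:
jog_arm:
  deltas:
    - {"gripper": 0,"offset": [-0.033,-0.0307,0.001]}
    - {"gripper": 0,"offset": [-0.033,-0.0307,0.001]}
    - {"gripper": 0,"offset": [-0.033,-0.0307,0.001]}
    - {"gripper": 0,"offset": [-0.033,-0.0307,0.001]}
    - {"gripper": 0,"offset": [-0.033,-0.0307,0.001]}
    - {"gripper": 0,"offset": [-0.033,-0.0307,0.001]}
    - {"gripper": 0,"offset": [-0.033,-0.0307,0.001]}
    - {"gripper": 0,"offset": [-0.033,-0.0307,0.001]}
    - {"gripper": 0,"offset": [-0.033,-0.0307,0.001]}
    - {"gripper": 0,"offset": [-0.033,-0.0307,0.001]}
    - {"gripper": 0,"offset": [-0.033,-0.0307,0.001]}
    - {"gripper": 0,"offset": [-0.033,-0.0307,0.001]}
    - {"gripper": 0,"offset": [-0.033,-0.0307,0.001]}
    - {"gripper": 0,"offset": [-0.033,-0.0307,0.001]}
    - {"gripper": 0,"offset": [-0.033,-0.0307,0.001]}
    - {"gripper": 0,"offset": [-0.033,-0.0307,0.001]}
    - {"gripper": 0,"offset": [-0.033,-0.0307,0.001]}
    - {"gripper": 0,"offset": [-0.033,-0.0307,0.001]}

```text
schema error: expected keys gripper, offset, rotation
```

Call:
jog_arm:
  deltas:
    - {"gripper": 0,"rotation": [0,0,7.1]}
    - {"gripper": 0,"rotation": [0,0,7.1]}
    - {"gripper": 0,"rotation": [0,0,7.1]}
    - {"gripper": 0,"rotation": [0,0,7.1]}
    - {"gripper": 0,"rotation": [0,0,7.1]}
    - {"gripper": 0,"rotation": [0,0,7.1]}
    - {"gripper": 0,"rotation": [0,0,7.1]}
    - {"gripper": 0,"rotation": [0,0,7.1]}
    - {"gripper": 0}
    - {"gripper": 0}

```text
schema error: expected keys gripper, offset, rotation
```

```bash
python3 - <<'E'
from h import *
o=rep(); print(np.round(o["joint_pos"],2)); cv2.imwrite("pics/w1.png",imaging.camera("wrist")); 
import pickle; pickle.dump(o,open("o1.pkl","wb"))
E
```

```text
t 0.1 p [0.1441 0.6078 0.2191] q [ 1.161e-01  9.932e-01 -6.000e-04 -1.000e-04] F [ 0.33 -0.24  0.65] T [-0.04  0.02 -0.03] g 0.996 0.0
[-1.36  0.33 -0.06  1.46  0.02  1.35 -0.09]
```

View pics/w1.png

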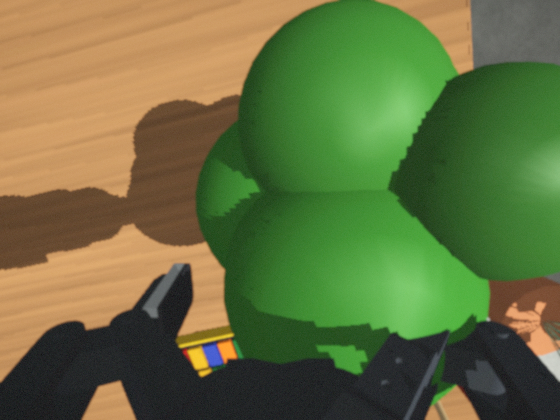

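The first moves were refused because every row needs all three keys, so nothing has moved. This wrist view shows a plant behind the tool, on the −x side. The planned move to +x/−y leads away from it.

Call:
jog_arm:
  deltas:
    - {"gripper": 0,"offset": [-0.033,-0.0307,0.001],"rotation": [0,0,0]}
    - {"gripper": 0,"offset": [-0.033,-0.0307,0.001],"rotation": [0,0,0]}
    - {"gripper": 0,"offset": [-0.033,-0.0307,0.001],"rotation": [0,0,0]}
    - {"gripper": 0,"offset": [-0.033,-0.0307,0.001],"rotation": [0,0,0]}
    - {"gripper": 0,"offset": [-0.033,-0.0307,0.001],"rotation": [0,0,0]}
    - {"gripper": 0,"offset": [-0.033,-0.0307,0.001],"rotation": [0,0,0]}
    - {"gripper": 0,"offset": [-0.033,-0.0307,0.001],"rotation": [0,0,0]}
    - {"gripper": 0,"offset": [-0.033,-0.0307,0.001],"rotation": [0,0,0]}
    - {"gripper": 0,"offset": [-0.033,-0.0307,0.001],"rotation": [0,0,0]}
    - {"gripper": 0,"offset": [-0.033,-0.0307,0.001],"rotation": [0,0,0]}
    - {"gripper": 0,"offset": [-0.033,-0.0307,0.001],"rotation": [0,0,0]}
    - {"gripper": 0,"offset": [-0.033,-0.0307,0.001],"rotation": [0,0,0]}
    - {"gripper": 0,"offset": [-0.033,-0.0307,0.001],"rotation": [0,0,0]}
    - {"gripper": 0,"offset": [-0.033,-0.0307,0.001],"rotation": [0,0,0]}
    - {"gripper": 0,"offset": [-0.033,-0.0307,0.001],"rotation": [0,0,0]}
    - {"gripper": 0,"offset": [-0.033,-0.0307,0.001],"rotation": [0,0,0]}
    - {"gripper": 0,"offset": [-0.033,-0.0307,0.001],"rotation": [0,0,0]}
    - {"gripper": 0,"offset": [-0.033,-0.0307,0.001],"rotation": [0,0,0]}

```text
clock: 1.95
position: [0.5954, -0.068, 0.2016]
ee_rot: [0.116, 0.993, 0.0, 0.0]
ft_force: [1.5, 0.7, 0.4]
grip_width: 0.001
grasp_force: 0.0
```

Call:
jog_arm:
  deltas:
    - {"gripper": 0,"offset": [0,0,0],"rotation": [0,0,7.1]}
    - {"gripper": 0,"offset": [0,0,0],"rotation": [0,0,7.1]}
    - {"gripper": 0,"offset": [0,0,0],"rotation": [0,0,7.1]}
    - {"gripper": 0,"offset": [0,0,0],"rotation": [0,0,7.1]}
    - {"gripper": 0,"offset": [0,0,0],"rotation": [0,0,7.1]}
    - {"gripper": 0,"offset": [0,0,0],"rotation": [0,0,7.1]}
    - {"gripper": 0,"offset": [0,0,0],"rotation": [0,0,7.1]}
    - {"gripper": 0,"offset": [0,0,0],"rotation": [0,0,7.1]}
    - {"gripper": 0,"offset": [0,0,0],"rotation": [0,0,0]}
    - {"gripper": 0,"offset": [0,0,0],"rotation": [0,0,0]}

```text
clock: 2.95
position: [0.5946, -0.0664, 0.2016]
ee_rot: [0.573, 0.82, -0.0, -0.0]
ft_force: [-0.0, 0.3, -1.1]
grip_width: 0.004
grasp_force: 0.0
```

```bash
python3 - <<'E'
from h import *
o=rep(); print(np.round(o["joint_pos"],2)); cv2.imwrite("pics/w2.png",imaging.camera("wrist")); 
import pickle; pickle.dump(o,open("o2.pkl","wb"))
E
```

```text
t 2.95 p [ 0.5946 -0.0664  0.2016] q [ 5.730e-01  8.196e-01 -1.000e-04 -2.000e-04] F [-0.01  0.29 -1.06] T [ 0.    0.01 -0.01] g 0.004 0.0
[-0.58  0.34  0.77  1.6  -0.25  1.3   0.58]
```

View pics/w2.png

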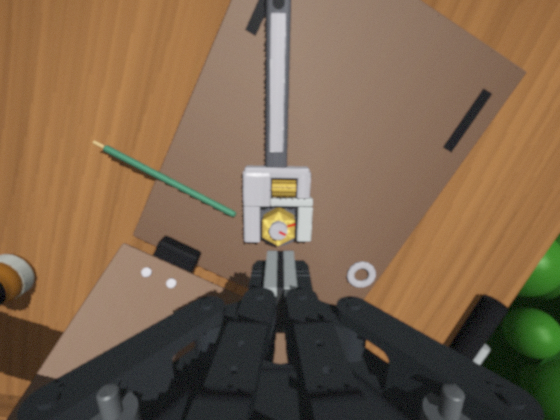

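The wrist view shows the wrench nearly upright in the picture. The nut is at about (279,229) with its red marks, the worm at (284,187), and the handle runs up along column 278. The fingertips are at about (280,260) in the picture, above the shelf.

```bash
cat > meas.py <<'E'
from h import *
import pickle,sys
def brass(im):
    hsv=cv2.cvtColor(im,cv2.COLOR_BGR2HSV)
    m=cv2.inRange(hsv,(18,130,90),(35,255,255)); n,l,s,c=cv2.connectedComponentsWithStats(m)
    return m,[(s[i],c[i]) for i in range(1,n) if s[i][4]>40]
if __name__=="__main__":
    im=cv2.imread(sys.argv[1]); o=pickle.load(open(sys.argv[2],"rb"))
    m,b=brass(im)
    for s,c in b: print(s,c.round(1),plane("wrist",c,.036,o).round(4)[0])
    hsv=cv2.cvtColor(im,cv2.COLOR_BGR2HSV)
    g=cv2.inRange(hsv,(0,0,110),(180,60,255)); n,l,s,c=cv2.connectedComponentsWithStats(g)
    for i in range(1,n):
        if s[i][4]>150:
            pts=np.argwhere(l==i)[:,::-1].astype(np.float32); r=cv2.minAreaRect(pts)
            print("grey",s[i],c[i].round(1),"rect",np.round(cv2.boxPoints(r)).astype(int).tolist(),plane("wrist",cv2.boxPoints(r),.031,o)[:,:2].round(4).tolist())
    red=cv2.inRange(hsv,(0,140,90),(8,255,255))|cv2.inRange(hsv,(172,140,90),(180,255,255))
    ys,xs=np.nonzero(red[200:260,250:310]); print("red",list(zip(xs+250,ys+200)))
E
python3 meas.py pics/w2.png o2.pkl
python3 - <<'E'
import cv2
im=cv2.imread("pics/w2.png")[150:260,225:335]; cv2.imwrite("pics/w2c.png",cv2.resize(im,None,fx=5,fy=5,interpolation=cv2.INTER_CUBIC))
E
```

```text
[272 180  24  17 351] [283.3 187.8] [ 0.5972 -0.0663  0.036 ]
[262 208  33  38 517] [277.4 224. ] [ 0.6054 -0.1081  0.036 ]
[517 266  19  29  46] [526.7 278.9] [ 0.9121 -0.0714  0.036 ]
grey [ 242    0   72  243 6422] [276.4 147.9] rect [[242, 0], [313, 0], [313, 242], [242, 242]] [[0.4995, 0.0877], [0.5614, 0.1102], [0.6529, -0.1167], [0.5748, -0.1454]]
grey [269 221  18  19 247] [277.3 230. ] rect [[269, 221], [286, 221], [286, 239], [269, 239]] [[0.5958, -0.1097], [0.614, -0.1031], [0.6219, -0.124], [0.6032, -0.1309]]
grey [264 250  13  46 485] [270.9 271. ] rect [[264, 250], [276, 250], [276, 295], [264, 295]] [[0.6024, -0.1462], [0.6157, -0.1413], [0.6366, -0.1993], [0.6226, -0.2045]]
grey [283 250  14  40 443] [289.2 269.1] rect [[283, 250], [295, 250], [296, 289], [284, 289]] [[0.6235, -0.1385], [0.6369, -0.1332], [0.6571, -0.1823], [0.6431, -0.1879]]
grey [  0 254  33  38 462] [ 17.8 266.3] rect [[-3, 257], [14, 245], [39, 279], [22, 291]] [[0.3045, -0.2656], [0.3221, -0.2421], [0.3551, -0.2785], [0.3373, -0.3035]]
grey [346 261  31  27 564] [361.  274.1] rect [[346, 261], [376, 261], [376, 287], [346, 287]] [[0.6993, -0.1262], [0.733, -0.1138], [0.7485, -0.1462], [0.7138, -0.1589]]
grey [473 345  17  20 178] [481.5 354.6] rect [[472, 361], [484, 343], [491, 348], [480, 365]] [[0.9208, -0.2049], [0.92, -0.175], [0.9337, -0.1786], [0.9348, -0.2088]]
red [(np.int64(293), np.int64(224)), (np.int64(294), np.int64(224)), (np.int64(295), np.int64(224)), (np.int64(290), np.int64(225)), (np.int64(291), np.int64(225)), (np.int64(292), np.int64(225)), (np.int64(294), np.int64(225)), (np.int64(282), np.int64(233))]
```

View pics/w2c.png

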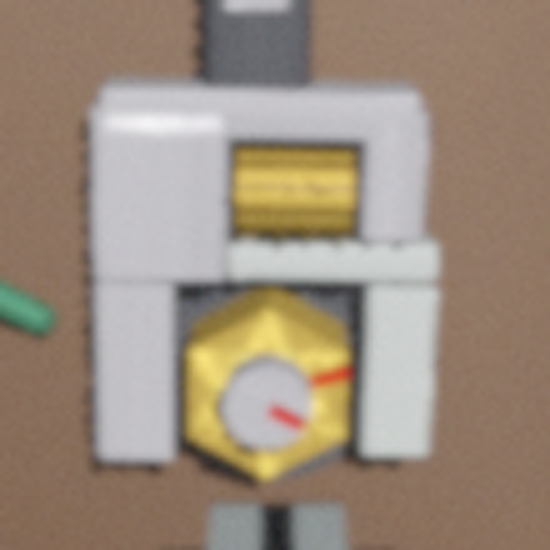

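The crop shows the jaws slack, with the nut's flats already parallel to them. The nut's red line sits about 0.75 rad short of the stud's. The worm's centre is at about (284.4,188) in the full picture, roughly 3.5 mm to tool +y of the TCP. I'll descend with the tip started towards the handle side.

Call:
jog_arm:
  deltas:
    - {"gripper": 0,"offset": [0.003,0.0018,0.04],"rotation": [0,0,0]}
    - {"gripper": 0,"offset": [0.003,0.0017,0.045],"rotation": [0,0,0]}
    - {"gripper": 0,"offset": [0.002,0,0.045],"rotation": [0,0,0]}
    - {"gripper": 0,"offset": [0,0,0.018],"rotation": [0,0,0]}
    - {"gripper": 0,"offset": [0,0,0],"rotation": [0,0,0]}
    - {"gripper": 0,"offset": [0,0,0],"rotation": [0,0,0]}

```text
clock: 3.6
position: [0.5957, -0.0581, 0.0546]
ee_rot: [0.574, 0.819, 0.0, 0.0]
ft_force: [-0.7, -0.1, 0.4]
grip_width: 0.003
grasp_force: 0.0
```

Call:
jog_arm:
  deltas:
    - {"gripper": 0,"offset": [0,0,0.002],"rotation": [0,0,0]}
    - {"gripper": 0,"offset": [0,0,0.002],"rotation": [0,0,0]}
    - {"gripper": 0,"offset": [0,0,0],"rotation": [0,0,0]}

```text
clock: 3.9
position: [0.5956, -0.0578, 0.0504]
ee_rot: [0.574, 0.819, 0.0, 0.0]
ft_force: [-0.5, -0.4, -0.8]
grip_width: 0.0
grasp_force: 0.0
```

Call:
jog_arm:
  deltas:
    - {"gripper": 0,"offset": [0,0,0.001],"rotation": [0,0,0]}
    - {"gripper": 0,"offset": [0,0,0.001],"rotation": [0,0,0]}
    - {"gripper": 0,"offset": [0,0,0],"rotation": [0,0,0]}

```text
clock: 4.2
position: [0.5952, -0.0578, 0.0477]
ee_rot: [0.575, 0.818, 0.0, -0.0]
ft_force: [-0.5, 0.2, -0.9]
grip_width: 0.001
grasp_force: 0.0
```

Call:
jog_arm:
  deltas:
    - {"gripper": 0,"offset": [0,0,0.001],"rotation": [0,0,0]}
    - {"gripper": 0,"offset": [0,0,0],"rotation": [0,0,0]}

```text
clock: 4.4
position: [0.5952, -0.0578, 0.0467]
ee_rot: [0.575, 0.818, -0.0, -0.0]
ft_force: [-0.3, 0.3, 1.1]
grip_width: 0.004
grasp_force: 0.0
```

Call:
jog_arm:
  deltas:
    - {"gripper": 0,"offset": [0,0,0.0007],"rotation": [0,0,0]}
    - {"gripper": 0,"offset": [0,0,0],"rotation": [0,0,0]}

```text
clock: 4.6
position: [0.5952, -0.0578, 0.046]
ee_rot: [0.575, 0.818, 0.0, -0.0]
ft_force: [-0.4, -0.8, -0.2]
grip_width: 0.0
grasp_force: 0.0
```

Call:
jog_arm:
  deltas:
    - {"gripper": 0,"offset": [0,0,0.0007],"rotation": [0,0,0]}
    - {"gripper": 0,"offset": [0,0,0],"rotation": [0,0,0]}

```text
clock: 4.8
position: [0.5952, -0.0578, 0.0453]
ee_rot: [0.575, 0.818, -0.0, -0.0]
ft_force: [0.3, 0.0, 0.4]
grip_width: 0.001
grasp_force: 0.0
```

Call:
jog_arm:
  deltas:
    - {"gripper": 0,"offset": [0,0,-0.004],"rotation": [0,0,0]}
    - {"gripper": 0,"offset": [-0.006,0,0],"rotation": [0,0,0]}
    - {"gripper": 0,"offset": [0,0,0.002],"rotation": [0,0,0]}
    - {"gripper": 0,"offset": [0,0,0],"rotation": [0,0,0]}

```text
clock: 5.2
position: [0.5971, -0.0639, 0.0471]
ee_rot: [0.575, 0.818, -0.0, -0.0]
ft_force: [0.0, -0.2, -0.3]
grip_width: 0.003
grasp_force: 0.0
```

Call:
jog_arm:
  deltas:
    - {"gripper": 0,"offset": [0,0,0.0007],"rotation": [0,0,0]}
    - {"gripper": 0,"offset": [0,0,0],"rotation": [0,0,0]}

```text
clock: 5.4
position: [0.5972, -0.0634, 0.0465]
ee_rot: [0.575, 0.819, -0.0, -0.0]
ft_force: [-0.1, -0.0, -0.2]
grip_width: 0.001
grasp_force: 0.0
```

Call:
jog_arm:
  deltas:
    - {"gripper": 0,"offset": [0,0,0.0007],"rotation": [0,0,0]}
    - {"gripper": 0,"offset": [0,0,0],"rotation": [0,0,0]}

```text
clock: 5.6
position: [0.5972, -0.0634, 0.0459]
ee_rot: [0.575, 0.818, -0.0, -0.0]
ft_force: [-0.3, 0.2, -0.2]
grip_width: 0.001
grasp_force: 0.0
```

Call:
jog_arm:
  deltas:
    - {"gripper": 0,"offset": [0,0,0.001],"rotation": [0,0,0]}
    - {"gripper": 0,"offset": [0,0,0],"rotation": [0,0,0]}

```text
clock: 5.8
position: [0.5972, -0.0635, 0.0448]
ee_rot: [0.575, 0.818, -0.0, -0.0]
ft_force: [-0.1, 0.5, -1.4]
grip_width: -0.003
grasp_force: 0.0
```

```bash
python3 - <<'E'
from h import *
rep(); im=imaging.camera("wrist"); cv2.imwrite("pics/w3.png",im); cv2.imwrite("pics/w3c.png",cv2.resize(im[120:420,180:380],None,fx=2,fy=2)) 
P=np.array([0.598,-0.066,0.0368]); print(proj("wrist",P))
o=manip.get_obs(); T=R.from_quat(o["ee_rot"]); 
print("tip",[proj("wrist",T.apply([x,0,.011])+o["position"])[0].round(1) for x in(.011,0,-.011)])
E
```

```text
t 5.8 p [ 0.5972 -0.0635  0.0448] q [ 5.746e-01  8.185e-01 -0.000e+00 -1.000e-04] F [-0.13  0.47 -1.42] T [-0.03  0.   -0.05] g -0.003 0.0
[[281.32360695 255.26093027]]
tip [array([281.6, 232.1]), array([281.5, 249.1]), array([281.5, 265.4])]
```

View pics/w3c.png

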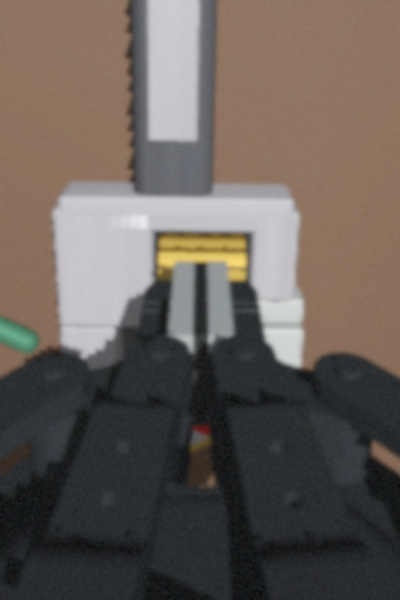

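```bash
python3 - <<'E'
from h import *
o=manip.get_obs(); T=R.from_quat(o["ee_rot"]); 
for x in(.011,.005,0,-.011): print(x,[(z,proj("wrist",T.apply([x,0,z])+o["position"])[0].round(1)[1]) for z in(-.013,-.008,-.002,.005,.011)])
E
```

```text
0.011 [(-0.013, np.float64(249.9)), (-0.008, np.float64(245.8)), (-0.002, np.float64(241.2)), (0.005, np.float64(236.1)), (0.011, np.float64(232.1))]
0.005 [(-0.013, np.float64(260.4)), (-0.008, np.float64(256.0)), (-0.002, np.float64(251.1)), (0.005, np.float64(245.7)), (0.011, np.float64(241.4))]
0 [(-0.013, np.float64(268.9)), (-0.008, np.float64(264.3)), (-0.002, np.float64(259.2)), (0.005, np.float64(253.5)), (0.011, np.float64(249.1))]
-0.011 [(-0.013, np.float64(287.2)), (-0.008, np.float64(282.1)), (-0.002, np.float64(276.5)), (0.005, np.float64(270.3)), (0.011, np.float64(265.4))]
```

Call:
jog_arm:
  deltas:
    - {"gripper": 0,"offset": [0,0,0.0007],"rotation": [0,0,0]}
    - {"gripper": 0,"offset": [0,0,0],"rotation": [0,0,0]}

```text
clock: 6.05
position: [0.5972, -0.0635, 0.0442]
ee_rot: [0.575, 0.818, 0.0, -0.0]
ft_force: [0.4, 0.7, 0.5]
grip_width: 0.004
grasp_force: 0.0
```

Call:
jog_arm:
  deltas:
    - {"gripper": 0,"offset": [0,0,0.001],"rotation": [0,0,0]}
    - {"gripper": 0,"offset": [0,0,0],"rotation": [0,0,0]}

```text
clock: 6.25
position: [0.5972, -0.0634, 0.0432]
ee_rot: [0.575, 0.818, 0.0, -0.0]
ft_force: [-0.4, 0.5, -0.3]
grip_width: -0.0
grasp_force: 0.0
```

Call:
jog_arm:
  deltas:
    - {"gripper": 0,"offset": [0,0,0.001],"rotation": [0,0,0]}
    - {"gripper": 0,"offset": [0,0,0],"rotation": [0,0,0]}

```text
clock: 6.45
position: [0.5972, -0.0635, 0.0421]
ee_rot: [0.575, 0.818, -0.0, -0.0]
ft_force: [0.3, 0.5, 0.5]
grip_width: 0.0
grasp_force: 0.0
```

Call:
jog_arm:
  deltas:
    - {"gripper": 0,"offset": [0,0,0.001],"rotation": [0,0,0]}
    - {"gripper": 0,"offset": [0,0,0],"rotation": [0,0,0]}

```text
clock: 6.65
position: [0.5972, -0.0634, 0.0411]
ee_rot: [0.575, 0.818, -0.0, -0.0]
ft_force: [0.0, 0.3, 0.4]
grip_width: 0.004
grasp_force: 0.0
```

Call:
jog_arm:
  deltas:
    - {"gripper": 0,"offset": [0,0,0.001],"rotation": [0,0,0]}
    - {"gripper": 0,"offset": [0,0,0.001],"rotation": [0,0,0]}
    - {"gripper": 0,"offset": [0,0,0],"rotation": [0,0,0]}

```text
clock: 6.95
position: [0.5972, -0.0635, 0.0391]
ee_rot: [0.575, 0.818, -0.0, -0.0]
ft_force: [-0.5, 0.1, 0.2]
grip_width: 0.007
grasp_force: 0.0
```

```bash
python3 - <<'E'
from h import *
rep(); im=imaging.camera("scene"); c=im[195:285,225:375]; cv2.imwrite("pics/s4c.png",cv2.resize(c,None,fx=5,fy=5,interpolation=cv2.INTER_CUBIC))
o=manip.get_obs(); print(proj("scene",o["position"]),proj("scene",o["position"]-[0,0,.011]),proj("scene",[0.598,-.066,.0368]))
E
```

```text
t 6.95 p [ 0.5972 -0.0635  0.0391] q [ 5.746e-01  8.185e-01 -1.000e-04 -1.000e-04] F [-0.5   0.09  0.17] T [0.03 0.01 0.01] g 0.007 0.0
[[285.91919902 247.84060936]] [[285.81703977 249.66678802]] [[285.02904378 248.58268516]]
```

View pics/s4c.png

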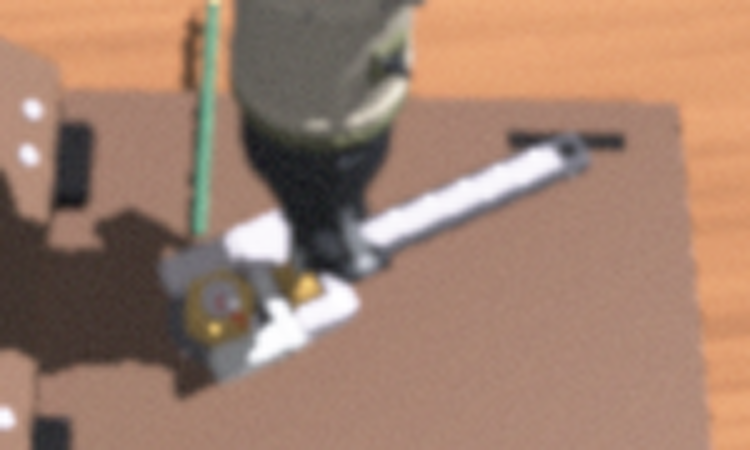

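The scene crop shows the shut fingers above the head's slot. The brass worm is visible at its near end, at about (286,252) in the full picture, and the tips agree laterally with the prediction. In the wrist view the tips sit higher than expected, so I'll keep feeling downward.

Call:
jog_arm:
  deltas:
    - {"gripper": 0,"offset": [0,0,0.001],"rotation": [0,0,0]}
    - {"gripper": 0,"offset": [0,0,0.001],"rotation": [0,0,0]}
    - {"gripper": 0,"offset": [0,0,0],"rotation": [0,0,0]}

```text
clock: 7.3
position: [0.5972, -0.0635, 0.0371]
ee_rot: [0.575, 0.818, -0.0, -0.0]
ft_force: [0.5, -0.3, -0.8]
grip_width: -0.003
grasp_force: 0.0
```

Call:
jog_arm:
  deltas:
    - {"gripper": 0,"offset": [0,0,0.001],"rotation": [0,0,0]}
    - {"gripper": 0,"offset": [0,0,0.001],"rotation": [0,0,0]}
    - {"gripper": 0,"offset": [0,0,0],"rotation": [0,0,0]}

```text
clock: 7.6
position: [0.5972, -0.0634, 0.0351]
ee_rot: [0.575, 0.818, -0.0, -0.0]
ft_force: [0.6, 0.0, -0.0]
grip_width: 0.004
grasp_force: 0.0
```

Call:
jog_arm:
  deltas:
    - {"gripper": 0,"offset": [0,0,0.001],"rotation": [0,0,0]}
    - {"gripper": 0,"offset": [0,0,0.001],"rotation": [0,0,0]}
    - {"gripper": 0,"offset": [0,0,0],"rotation": [0,0,0]}

```text
clock: 7.9
position: [0.5972, -0.0635, 0.0331]
ee_rot: [0.575, 0.818, -0.0, -0.0]
ft_force: [-0.2, -0.0, -0.3]
grip_width: -0.001
grasp_force: 0.0
```

Call:
jog_arm:
  deltas:
    - {"gripper": 0,"offset": [0,0,0.001],"rotation": [0,0,0]}
    - {"gripper": 0,"offset": [0,0,0.001],"rotation": [0,0,0]}
    - {"gripper": 0,"offset": [0,0,0],"rotation": [0,0,0]}

```text
clock: 8.2
position: [0.5972, -0.0635, 0.0311]
ee_rot: [0.575, 0.818, -0.0, -0.0]
ft_force: [0.2, -0.1, -0.6]
grip_width: -0.004
grasp_force: 0.0
```

Call:
jog_arm:
  deltas:
    - {"gripper": 0,"offset": [0,0,0.001],"rotation": [0,0,0]}
    - {"gripper": 0,"offset": [0,0,0.001],"rotation": [0,0,0]}
    - {"gripper": 0,"offset": [0,0,0],"rotation": [0,0,0]}

```text
clock: 8.5
position: [0.5972, -0.0634, 0.0291]
ee_rot: [0.575, 0.818, -0.0, -0.0]
ft_force: [-0.5, -0.6, -0.7]
grip_width: -0.003
grasp_force: 0.0
```

Call:
jog_arm:
  deltas:
    - {"gripper": 0,"offset": [0,0,0.001],"rotation": [0,0,0]}
    - {"gripper": 0,"offset": [0,0,0],"rotation": [0,0,0]}

```text
clock: 8.7
position: [0.5972, -0.0635, 0.0282]
ee_rot: [0.575, 0.818, -0.0, -0.0]
ft_force: [1.0, 0.8, 0.6]
grip_width: 0.002
grasp_force: 0.0
```

```bash
python3 - <<'E'
from h import *
o=rep(); im=imaging.camera("wrist"); s=imaging.camera("scene")
a=cv2.resize(im[150:350,205:355],None,fx=3,fy=3); b=cv2.resize(s[210:270,250:320],None,fx=5,fy=5,interpolation=cv2.INTER_CUBIC)
c=np.zeros((600,800,3),np.uint8); c[:600,:450]=a; c[:300,450:800]=b
t=imaging.camera("top"); d=cv2.resize(t[140:200,255:325],None,fx=5,fy=5,interpolation=cv2.INTER_CUBIC); c[300:,450:800]=d
cv2.imwrite("pics/c5.png",c)
print(proj("wrist",[0.598,-.066,.0368],o)[0])
E
```

```text
t 8.7 p [ 0.5972 -0.0635  0.0282] q [ 5.746e-01  8.185e-01 -0.000e+00 -1.000e-04] F [0.98 0.75 0.6 ] T [-0.06  0.03  0.01] g 0.002 0.0
[281.43862072 269.2724864 ]
```

View pics/c5.png

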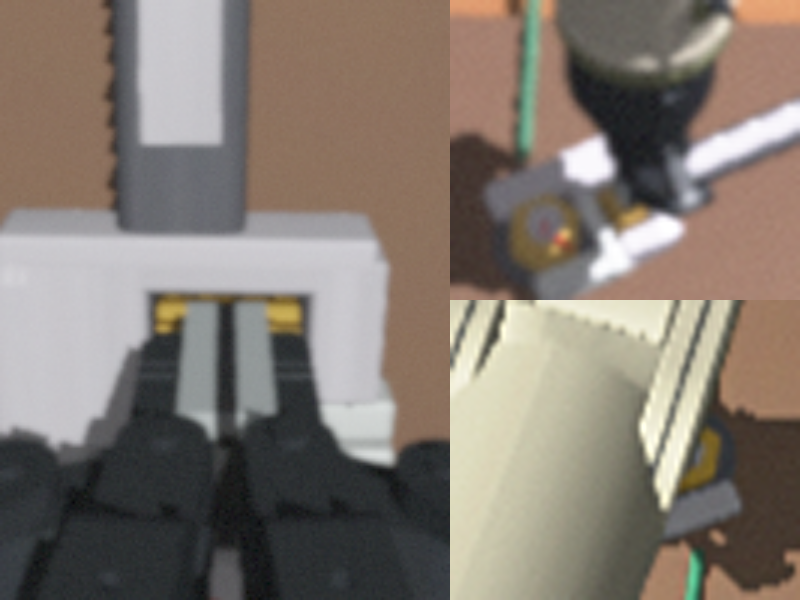

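The composite shows the tips still slightly above the worm: the brass stays visible and unpressed, with no force. I'll continue down in small steps.

Call:
jog_arm:
  deltas:
    - {"gripper": 0,"offset": [0,0,0.001],"rotation": [0,0,0]}
    - {"gripper": 0,"offset": [0,0,0.001],"rotation": [0,0,0]}
    - {"gripper": 0,"offset": [0,0,0],"rotation": [0,0,0]}

```text
clock: 9.15
position: [0.5972, -0.0634, 0.0261]
ee_rot: [0.575, 0.818, -0.0, -0.0]
ft_force: [-0.7, 0.8, 0.2]
grip_width: -0.001
grasp_force: 0.0
```

Call:
jog_arm:
  deltas:
    - {"gripper": 0,"offset": [0,0,0.001],"rotation": [0,0,0]}
    - {"gripper": 0,"offset": [0,0,0],"rotation": [0,0,0]}

```text
clock: 9.35
position: [0.5974, -0.0635, 0.0253]
ee_rot: [0.575, 0.818, 0.0, 0.0]
ft_force: [0.0, -0.0, 0.4]
grip_width: -0.002
grasp_force: 0.1
```

Call:
jog_arm:
  deltas:
    - {"gripper": 0,"offset": [0,0,0.001],"rotation": [0,0,0]}
    - {"gripper": 0,"offset": [0,0,0],"rotation": [0,0,0]}

```text
clock: 9.55
position: [0.5975, -0.0638, 0.025]
ee_rot: [0.575, 0.818, 0.0, 0.0]
ft_force: [-2.7, -0.2, 7.0]
grip_width: -0.006
grasp_force: 3.9
```

Contact at TCP z ≈ 0.025 with 7 N. Now I'll drag towards the mouth (tool −x).

Call:
jog_arm:
  deltas:
    - {"gripper": 0,"offset": [-0.0015,0,0],"rotation": [0,0,0]}
    - {"gripper": 0,"offset": [-0.0015,0,0],"rotation": [0,0,0]}

```text
clock: 9.75
position: [0.5982, -0.0658, 0.0247]
ee_rot: [0.574, 0.819, 0.0, -0.0]
ft_force: [-2.6, 2.4, 7.0]
grip_width: -0.003
grasp_force: 3.1
```

```bash
python3 -c "
from h import *
rep()"
```

```text
t 9.75 p [ 0.5982 -0.0658  0.0247] q [ 5.744e-01  8.185e-01  4.000e-04 -5.000e-04] F [-2.56  2.44  7.  ] T [0.55 0.78 0.02] g -0.003 3.1
```

Call:
jog_arm:
  deltas:
    - {"gripper": 0,"offset": [-0.002,0,0.0002],"rotation": [0,0,0]}
    - {"gripper": 0,"offset": [-0.002,0,0.0001],"rotation": [0,0,0]}

```text
clock: 9.95
position: [0.5994, -0.0692, 0.0242]
ee_rot: [0.574, 0.819, 0.0, -0.001]
ft_force: [-3.8, 2.4, 5.5]
grip_width: -0.004
grasp_force: 2.8
```

Call:
jog_arm:
  deltas:
    - {"gripper": 0,"offset": [-0.002,0,0.0001],"rotation": [0,0,0]}
    - {"gripper": 0,"offset": [0,0,0],"rotation": [0,0,0]}

```text
clock: 10.15
position: [0.6001, -0.0712, 0.024]
ee_rot: [0.574, 0.819, 0.0, -0.001]
ft_force: [-3.6, 1.9, 5.6]
grip_width: -0.003
grasp_force: 2.6
```

Call:
jog_arm:
  deltas:
    - {"gripper": 0,"offset": [-0.002,0,0.0004],"rotation": [0,0,0]}
    - {"gripper": 0,"offset": [-0.002,0,0.0003],"rotation": [0,0,0]}

```text
clock: 10.35
position: [0.6014, -0.0749, 0.0236]
ee_rot: [0.574, 0.819, 0.0, -0.001]
ft_force: [-6.5, 3.7, 10.8]
grip_width: 0.0
grasp_force: 5.5
```

Call:
jog_arm:
  deltas:
    - {"gripper": 0,"offset": [-0.002,0,0.0003],"rotation": [0,0,0]}
    - {"gripper": 0,"offset": [0,0,0],"rotation": [0,0,0]}

```text
clock: 10.55
position: [0.6023, -0.0774, 0.0233]
ee_rot: [0.575, 0.818, 0.0, -0.0]
ft_force: [-3.3, 1.6, 6.4]
grip_width: -0.002
grasp_force: 3.1
```

Call:
jog_arm:
  deltas:
    - {"gripper": 0,"offset": [0,0,-0.004],"rotation": [0,0,0]}
    - {"gripper": 0,"offset": [0.008,0,0],"rotation": [0,0,0]}
    - {"gripper": 0,"offset": [0.008,0,0],"rotation": [0,0,0]}
    - {"gripper": 0,"offset": [0,0,0.0025],"rotation": [0,0,0]}
    - {"gripper": 0,"offset": [0,0,0.001],"rotation": [0,0,0]}
    - {"gripper": 0,"offset": [0,0,0.0005],"rotation": [0,0,0]}
    - {"gripper": 0,"offset": [0,0,0],"rotation": [0,0,0]}

```text
clock: 11.25
position: [0.5972, -0.0612, 0.0237]
ee_rot: [0.574, 0.819, 0.001, -0.001]
ft_force: [-4.4, 4.9, 13.2]
grip_width: 0.004
grasp_force: 6.4
```

Call:
jog_arm:
  deltas:
    - {"gripper": 0,"offset": [-0.002,0,0.0001],"rotation": [0,0,0]}
    - {"gripper": 0,"offset": [-0.002,0,0.0001],"rotation": [0,0,0]}

```text
clock: 11.45
position: [0.5985, -0.0648, 0.0239]
ee_rot: [0.574, 0.819, 0.001, -0.001]
ft_force: [-8.8, 6.5, 22.3]
grip_width: -0.003
grasp_force: 10.6
```

Call:
jog_arm:
  deltas:
    - {"gripper": 0,"offset": [0,0,-0.001],"rotation": [0,0,0]}

```text
clock: 11.55
position: [0.5984, -0.0653, 0.0243]
ee_rot: [0.574, 0.819, 0.001, -0.001]
ft_force: [-1.6, 3.9, 2.7]
grip_width: -0.001
grasp_force: 1.7
```

Call:
jog_arm:
  deltas:
    - {"gripper": 0,"offset": [-0.002,0,0],"rotation": [0,0,0]}

```text
clock: 11.65
position: [0.599, -0.0665, 0.0242]
ee_rot: [0.574, 0.819, 0.001, -0.001]
ft_force: [-6.0, 6.0, 14.3]
grip_width: 0.006
grasp_force: 7.2
```

Call:
jog_arm:
  deltas:
    - {"gripper": 0,"offset": [-0.002,0,0],"rotation": [0,0,0]}

```text
clock: 11.75
position: [0.5997, -0.0684, 0.0245]
ee_rot: [0.574, 0.819, 0.001, -0.001]
ft_force: [-6.7, 6.2, 17.1]
grip_width: -0.002
grasp_force: 8.6
```

Call:
jog_arm:
  deltas:
    - {"gripper": 0,"offset": [-0.002,0,-0.0008],"rotation": [0,0,0]}
    - {"gripper": 0,"offset": [-0.002,0,-0.0003],"rotation": [0,0,0]}

```text
clock: 11.95
position: [0.601, -0.0724, 0.0253]
ee_rot: [0.574, 0.819, 0.001, -0.001]
ft_force: [-4.8, 5.9, 10.8]
grip_width: 0.004
grasp_force: 5.6
```

Call:
jog_arm:
  deltas:
    - {"gripper": 0,"offset": [-0.002,0,-0.0003],"rotation": [0,0,0]}

```text
clock: 12.05
position: [0.6016, -0.0745, 0.0255]
ee_rot: [0.574, 0.819, 0.001, -0.001]
ft_force: [-3.5, 3.8, 7.9]
grip_width: 0.002
grasp_force: 4.0
```

Call:
jog_arm:
  deltas:
    - {"gripper": 0,"offset": [-0.002,0,-0.0003],"rotation": [0,0,0]}

```text
clock: 12.15
position: [0.6024, -0.0766, 0.0256]
ee_rot: [0.574, 0.819, 0.001, -0.0]
ft_force: [0.2, 1.2, 1.5]
grip_width: -0.002
grasp_force: 0.6
```

Call:
jog_arm:
  deltas:
    - {"gripper": 0,"offset": [-0.002,0,-0.0003],"rotation": [0,0,0]}
    - {"gripper": 0,"offset": [0,0,0],"rotation": [0,0,0]}

```text
clock: 12.35
position: [0.603, -0.0801, 0.0255]
ee_rot: [0.575, 0.818, -0.0, 0.0]
ft_force: [-1.0, -0.8, -0.1]
grip_width: -0.001
grasp_force: 0.0
```

Call:
jog_arm:
  deltas:
    - {"gripper": 0,"offset": [0,0,-0.004],"rotation": [0,0,0]}
    - {"gripper": 0,"offset": [0.012,0,0],"rotation": [0,0,0]}
    - {"gripper": 0,"offset": [0.012,0,0],"rotation": [0,0,0]}
    - {"gripper": 0,"offset": [0,0,0.0025],"rotation": [0,0,0]}
    - {"gripper": 0,"offset": [0,0,0.001],"rotation": [0,0,0]}
    - {"gripper": 0,"offset": [0,0,0],"rotation": [0,0,0]}

```text
clock: 12.95
position: [0.5947, -0.057, 0.0259]
ee_rot: [0.575, 0.818, -0.0, -0.0]
ft_force: [-0.4, -0.3, 0.4]
grip_width: -0.002
grasp_force: 0.0
```

Call:
jog_arm:
  deltas:
    - {"gripper": 0,"offset": [0,0,0.0004],"rotation": [0,0,0]}
    - {"gripper": 0,"offset": [0,0,0],"rotation": [0,0,0]}

```text
clock: 13.15
position: [0.5949, -0.0572, 0.0258]
ee_rot: [0.575, 0.818, 0.0, -0.0]
ft_force: [-0.4, 0.1, 0.3]
grip_width: 0.003
grasp_force: 0.5
```

Call:
jog_arm:
  deltas:
    - {"gripper": 0,"offset": [0,0,0.0005],"rotation": [0,0,0]}
    - {"gripper": 0,"offset": [-0.002,0,-0.0001],"rotation": [0,0,0]}

```text
clock: 13.35
position: [0.5952, -0.0577, 0.0255]
ee_rot: [0.574, 0.819, 0.0, -0.001]
ft_force: [-6.0, 7.4, 9.2]
grip_width: -0.003
grasp_force: 5.2
```

Call:
jog_arm:
  deltas:
    - {"gripper": 0,"offset": [-0.002,0,-0.0003],"rotation": [0,0,0]}

```text
clock: 13.45
position: [0.5959, -0.0591, 0.026]
ee_rot: [0.574, 0.819, 0.001, -0.001]
ft_force: [-6.4, 5.0, 10.6]
grip_width: 0.001
grasp_force: 5.6
```

Call:
jog_arm:
  deltas:
    - {"gripper": 0,"offset": [-0.002,0,-0.0004],"rotation": [0,0,0]}
    - {"gripper": 0,"offset": [-0.002,0,-0.0003],"rotation": [0,0,0]}

```text
clock: 13.65
position: [0.5976, -0.0634, 0.0267]
ee_rot: [0.574, 0.819, 0.001, -0.001]
ft_force: [-2.7, 3.5, 4.7]
grip_width: 0.004
grasp_force: 2.7
```

Call:
jog_arm:
  deltas:
    - {"gripper": 0,"offset": [-0.002,0,-0.0002],"rotation": [0,0,0]}

```text
clock: 13.75
position: [0.5984, -0.0653, 0.0269]
ee_rot: [0.574, 0.819, 0.001, -0.001]
ft_force: [-2.4, 3.3, 4.7]
grip_width: -0.0
grasp_force: 2.4
```

Call:
jog_arm:
  deltas:
    - {"gripper": 0,"offset": [-0.002,0,0.0001],"rotation": [0,0,0]}
    - {"gripper": 0,"offset": [-0.002,0,0],"rotation": [0,0,0]}

```text
clock: 13.95
position: [0.6, -0.0692, 0.0269]
ee_rot: [0.574, 0.819, 0.001, -0.0]
ft_force: [-1.0, 3.0, 6.3]
grip_width: -0.003
grasp_force: 3.1
```

Call:
jog_arm:
  deltas:
    - {"gripper": 0,"offset": [-0.002,0,0],"rotation": [0,0,0]}

```text
clock: 14.05
position: [0.6008, -0.071, 0.0269]
ee_rot: [0.574, 0.819, 0.001, -0.0]
ft_force: [-1.4, 3.7, 5.5]
grip_width: 0.002
grasp_force: 2.7
```

Call:
jog_arm:
  deltas:
    - {"gripper": 0,"offset": [-0.002,0,0.0002],"rotation": [0,0,0]}
    - {"gripper": 0,"offset": [-0.002,0,0.0001],"rotation": [0,0,0]}

```text
clock: 14.25
position: [0.6024, -0.0747, 0.0268]
ee_rot: [0.574, 0.819, 0.001, -0.0]
ft_force: [-0.7, 4.1, 6.2]
grip_width: -0.003
grasp_force: 2.8
```

Call:
jog_arm:
  deltas:
    - {"gripper": 0,"offset": [0,0,-0.01],"rotation": [0,0,0]}
    - {"gripper": 0,"offset": [0,0,-0.04],"rotation": [0,0,0]}
    - {"gripper": 0,"offset": [0.005,0,-0.045],"rotation": [0,0,0]}
    - {"gripper": 0,"offset": [0.01,0,-0.045],"rotation": [0,0,0]}
    - {"gripper": 0,"offset": [0.005,0,-0.03],"rotation": [0,0,0]}
    - {"gripper": 0,"offset": [0,0,0],"rotation": [0,0,0]}
    - {"gripper": 0,"offset": [0,0,0],"rotation": [0,0,0]}

```text
clock: 14.95
position: [0.5951, -0.0571, 0.1968]
ee_rot: [0.575, 0.818, 0.001, 0.0]
ft_force: [-0.7, 0.2, -0.9]
grip_width: 0.001
grasp_force: 0.0
```

```bash
python3 - <<'E'
from h import *
import pickle
from meas import brass
o=rep(); im=imaging.camera("wrist"); cv2.imwrite("pics/w6.png",im); pickle.dump(o,open("o6.pkl","wb"))
for f in ("pics/w2.png","pics/w6.png"):
    i=cv2.imread(f); m,b=brass(i)
    for s,c in b: print(s,c.round(1))
    g=cv2.cvtColor(i,cv2.COLOR_BGR2GRAY)
    for s,c in b:
        if s[4]>400: 
            r=int(s[1]+s[3]-4); print(f,r,g[r,235:325].tolist())
E
```

```text
t 14.95 p [ 0.5951 -0.0571  0.1968] q [5.746e-01 8.184e-01 5.000e-04 4.000e-04] F [-0.68  0.21 -0.89] T [0.02 0.02 0.04] g 0.001 0.0
[272 180  24  17 351] [283.3 187.8]
[262 208  33  38 517] [277.4 224. ]
[517 266  19  29  46] [526.7 278.9]
pics/w2.png 242 [117, 116, 113, 115, 113, 114, 115, 103, 89, 84, 103, 115, 119, 121, 120, 125, 129, 126, 126, 126, 127, 130, 136, 141, 133, 122, 115, 112, 102, 84, 64, 54, 50, 53, 71, 90, 113, 131, 145, 161, 168, 184, 201, 207, 202, 190, 177, 165, 156, 146, 136, 127, 117, 112, 108, 111, 111, 109, 101, 87, 81, 74, 72, 81, 91, 97, 95, 92, 93, 99, 117, 125, 128, 126, 126, 122, 121, 122, 120, 121, 120, 121, 123, 120, 122, 121, 119, 120, 122, 122]
[270 188  24  18 381] [281.3 196.4]
[260 217  30  33 400] [272.2 228.1]
[279 235  11  17  62] [285.6 243. ]
[519 267  19  29  47] [528.6 280.5]
```

```bash
python3 - <<'E'
import cv2, numpy as np
a=[cv2.resize(cv2.imread(f)[y:y+110,230:330],None,fx=4,fy=4,interpolation=cv2.INTER_CUBIC) for f,y in(("pics/w2.png",150),("pics/w6.png",155))]
cv2.imwrite("pics/c6.png",np.hstack(a))
E
```

```text
(no output)
```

View pics/c6.png

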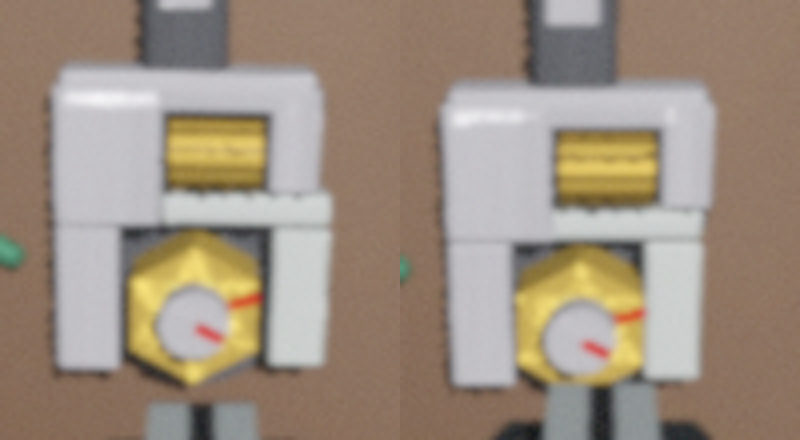

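Left is before, right is now. The movable jaw has come in by about 5 mm and now sits inside the head's edge, with a small gap left beside the nut. The nut marks are unchanged. I need about one more stroke.

```bash
python3 - <<'E'
from h import *
import pickle
o2=pickle.load(open("o2.pkl","rb"));o=pickle.load(open("o6.pkl","rb"))
for n,ob,p in(("w2",o2,[[284,187.5],[277.8,231]]),("w6",o,[[281.7,196.2],[274.8,239.5]])):
    print(n,plane("wrist",p[:1],.0365,ob).round(4),plane("wrist",p[1:],.043,ob).round(4))
print(tool(np.array([0.5951,-.0571,0])*-1+plane("wrist",[[281.7,196.2]],.0365,o)[0],o).round(4))
E
```

```text
w2 [[ 0.5977 -0.0656  0.0365]] [[ 0.6078 -0.1132  0.043 ]]
w6 [[ 0.599  -0.065   0.0365]] [[ 0.6081 -0.1127  0.043 ]]
[-0.0088  0.001  -0.0365]
```

Call:
jog_arm:
  deltas:
    - {"gripper": 0,"offset": [0,0.001,0.045],"rotation": [0,0,0]}
    - {"gripper": 0,"offset": [0,0,0.045],"rotation": [0,0,0]}
    - {"gripper": 0,"offset": [0,0,0.045],"rotation": [0,0,0]}
    - {"gripper": 0,"offset": [0,0,0.025],"rotation": [0,0,0]}
    - {"gripper": 0,"offset": [0,0,0.008],"rotation": [0,0,0]}
    - {"gripper": 0,"offset": [0,0,0],"rotation": [0,0,0]}
    - {"gripper": 0,"offset": [0,0,0],"rotation": [0,0,0]}

```text
clock: 15.7
position: [0.5961, -0.0571, 0.0286]
ee_rot: [0.575, 0.818, -0.0, 0.0]
ft_force: [-1.3, 0.6, -0.8]
grip_width: 0.002
grasp_force: 0.0
```

Call:
jog_arm:
  deltas:
    - {"gripper": 0,"offset": [0,0,0.001],"rotation": [0,0,0]}
    - {"gripper": 0,"offset": [0,0,0.0005],"rotation": [0,0,0]}
    - {"gripper": 0,"offset": [0,0,0],"rotation": [0,0,0]}

```text
clock: 16.0
position: [0.5962, -0.0565, 0.0271]
ee_rot: [0.575, 0.818, 0.0, 0.0]
ft_force: [-1.5, -0.1, -0.1]
grip_width: 0.001
grasp_force: 0.0
```

Call:
jog_arm:
  deltas:
    - {"gripper": 0,"offset": [0,0,0.0005],"rotation": [0,0,0]}
    - {"gripper": 0,"offset": [0,0,0],"rotation": [0,0,0]}

```text
clock: 16.2
position: [0.5959, -0.0565, 0.0262]
ee_rot: [0.575, 0.818, 0.0, 0.0]
ft_force: [-0.3, 0.8, 0.1]
grip_width: -0.003
grasp_force: 0.0
```

Call:
jog_arm:
  deltas:
    - {"gripper": 0,"offset": [0,0,0.0004],"rotation": [0,0,0]}
    - {"gripper": 0,"offset": [0,0,0],"rotation": [0,0,0]}

```text
clock: 16.4
position: [0.5958, -0.0566, 0.0257]
ee_rot: [0.575, 0.818, 0.0, -0.0]
ft_force: [-0.6, -0.2, 0.3]
grip_width: -0.0
grasp_force: 0.0
```

Call:
jog_arm:
  deltas:
    - {"gripper": 0,"offset": [-0.001,0,0.0004],"rotation": [0,0,0]}
    - {"gripper": 0,"offset": [0,0,0],"rotation": [0,0,0]}

```text
clock: 16.6
position: [0.5961, -0.0569, 0.0254]
ee_rot: [0.574, 0.819, 0.0, -0.001]
ft_force: [-2.5, 2.9, 3.2]
grip_width: -0.0
grasp_force: 2.2
```

Call:
jog_arm:
  deltas:
    - {"gripper": 0,"offset": [-0.001,0,0.0004],"rotation": [0,0,0]}
    - {"gripper": 0,"offset": [0,0,0],"rotation": [0,0,0]}

```text
clock: 16.8
position: [0.5964, -0.0575, 0.0254]
ee_rot: [0.574, 0.819, 0.0, -0.001]
ft_force: [-5.0, 4.8, 8.8]
grip_width: -0.003
grasp_force: 5.0
```

Call:
jog_arm:
  deltas:
    - {"gripper": 0,"offset": [-0.002,0,-0.0004],"rotation": [0,0,0]}
    - {"gripper": 0,"offset": [-0.002,0,-0.0004],"rotation": [0,0,0]}

```text
clock: 17.0
position: [0.598, -0.0612, 0.0262]
ee_rot: [0.574, 0.819, 0.001, -0.0]
ft_force: [-2.1, 3.7, 5.7]
grip_width: 0.001
grasp_force: 2.8
```

Call:
jog_arm:
  deltas:
    - {"gripper": 0,"offset": [-0.002,0,-0.0003],"rotation": [0,0,0]}

```text
clock: 17.1
position: [0.5988, -0.0635, 0.0264]
ee_rot: [0.574, 0.819, 0.0, -0.0]
ft_force: [-0.9, 3.0, 0.9]
grip_width: 0.006
grasp_force: 1.1
```

Call:
jog_arm:
  deltas:
    - {"gripper": 0,"offset": [-0.001,0,0.0004],"rotation": [0,0,0]}
    - {"gripper": 0,"offset": [-0.002,0,0.0002],"rotation": [0,0,0]}

```text
clock: 17.3
position: [0.6001, -0.0666, 0.0259]
ee_rot: [0.574, 0.819, 0.0, 0.0]
ft_force: [-0.2, 3.5, 4.8]
grip_width: -0.001
grasp_force: 2.6
```

Call:
jog_arm:
  deltas:
    - {"gripper": 0,"offset": [-0.002,0,0.0002],"rotation": [0,0,0]}

```text
clock: 17.4
position: [0.601, -0.0683, 0.0257]
ee_rot: [0.574, 0.819, 0.001, 0.0]
ft_force: [0.5, 4.6, 4.5]
grip_width: -0.005
grasp_force: 2.2
```

Call:
jog_arm:
  deltas:
    - {"gripper": 0,"offset": [-0.001,0,0.0004],"rotation": [0,0,0]}
    - {"gripper": 0,"offset": [-0.001,0,0.0001],"rotation": [0,0,0]}

```text
clock: 17.6
position: [0.6018, -0.0703, 0.0253]
ee_rot: [0.574, 0.819, 0.001, 0.001]
ft_force: [1.3, 3.8, 6.1]
grip_width: -0.005
grasp_force: 2.8
```

Call:
jog_arm:
  deltas:
    - {"gripper": 0,"offset": [-0.002,0,0.0002],"rotation": [0,0,0]}

```text
clock: 17.7
position: [0.6025, -0.0718, 0.025]
ee_rot: [0.574, 0.819, 0.001, 0.0]
ft_force: [0.4, 6.4, 5.8]
grip_width: -0.003
grasp_force: 2.8
```

Call:
jog_arm:
  deltas:
    - {"gripper": 0,"offset": [-0.001,0,0.0004],"rotation": [0,0,0]}
    - {"gripper": 0,"offset": [-0.001,0,0.0001],"rotation": [0,0,0]}

```text
clock: 17.9
position: [0.6031, -0.0734, 0.0246]
ee_rot: [0.574, 0.819, 0.001, 0.0]
ft_force: [-0.9, 6.4, 7.2]
grip_width: -0.002
grasp_force: 4.2
```

Call:
jog_arm:
  deltas:
    - {"gripper": 0,"offset": [-0.001,0,0.0002],"rotation": [0,0,0]}

```text
clock: 18.0
position: [0.6035, -0.0741, 0.0245]
ee_rot: [0.574, 0.819, 0.001, -0.0]
ft_force: [-1.2, 7.7, 10.3]
grip_width: 0.002
grasp_force: 5.1
```

Call:
jog_arm:
  deltas:
    - {"gripper": 0,"offset": [0,0,-0.004],"rotation": [0,0,0]}
    - {"gripper": 0,"offset": [0.007,0,0],"rotation": [0,0,0]}
    - {"gripper": 0,"offset": [0.007,0,0],"rotation": [0,0,0]}
    - {"gripper": 0,"offset": [0,0,0.002],"rotation": [0,0,0]}
    - {"gripper": 0,"offset": [0,0,0.001],"rotation": [0,0,0]}
    - {"gripper": 0,"offset": [0,0,0],"rotation": [0,0,0]}

```text
clock: 18.6
position: [0.5977, -0.0614, 0.0248]
ee_rot: [0.574, 0.819, 0.0, -0.001]
ft_force: [-2.1, 4.5, 3.4]
grip_width: 0.001
grasp_force: 2.0
```

Call:
jog_arm:
  deltas:
    - {"gripper": 0,"offset": [0,0,0.0003],"rotation": [0,0,0]}
    - {"gripper": 0,"offset": [0,0,0],"rotation": [0,0,0]}

```text
clock: 18.8
position: [0.5978, -0.0616, 0.0247]
ee_rot: [0.574, 0.819, 0.0, -0.0]
ft_force: [-3.3, 4.9, 6.3]
grip_width: 0.0
grasp_force: 3.1
```

Call:
jog_arm:
  deltas:
    - {"gripper": 0,"offset": [-0.001,0,0.0001],"rotation": [0,0,0]}
    - {"gripper": 0,"offset": [-0.001,0,0],"rotation": [0,0,0]}

```text
clock: 19.0
position: [0.5983, -0.063, 0.0246]
ee_rot: [0.574, 0.819, 0.0, -0.001]
ft_force: [-4.5, 6.3, 7.9]
grip_width: 0.0
grasp_force: 3.7
```

Call:
jog_arm:
  deltas:
    - {"gripper": 0,"offset": [-0.001,0,0.0001],"rotation": [0,0,0]}
    - {"gripper": 0,"offset": [-0.001,0,0],"rotation": [0,0,0]}

```text
clock: 19.2
position: [0.5988, -0.0643, 0.0244]
ee_rot: [0.574, 0.819, 0.001, -0.001]
ft_force: [-3.7, 5.7, 7.1]
grip_width: -0.002
grasp_force: 3.9
```

Call:
jog_arm:
  deltas:
    - {"gripper": 0,"offset": [-0.0015,0,0.0002],"rotation": [0,0,0]}
    - {"gripper": 0,"offset": [-0.0015,0,0.0002],"rotation": [0,0,0]}

```text
clock: 19.4
position: [0.6, -0.0666, 0.0241]
ee_rot: [0.574, 0.819, 0.001, -0.001]
ft_force: [-6.9, 9.4, 11.3]
grip_width: 0.006
grasp_force: 5.4
```

Call:
jog_arm:
  deltas:
    - {"gripper": 0,"offset": [-0.001,0,0.0001],"rotation": [0,0,0]}
    - {"gripper": 0,"offset": [-0.001,0,0.0001],"rotation": [0,0,0]}

```text
clock: 19.6
position: [0.6005, -0.0677, 0.024]
ee_rot: [0.574, 0.819, 0.001, -0.002]
ft_force: [-7.3, 11.7, 12.6]
grip_width: 0.002
grasp_force: 6.1
```

Call:
jog_arm:
  deltas:
    - {"gripper": 0,"offset": [0.001,0,-0.001],"rotation": [0,0,0]}
    - {"gripper": 0,"offset": [0,0,-0.01],"rotation": [0,0,0]}
    - {"gripper": 0,"offset": [0.005,0,-0.035],"rotation": [0,0,0]}
    - {"gripper": 0,"offset": [0.01,0,-0.045],"rotation": [0,0,0]}
    - {"gripper": 0,"offset": [0.015,0,-0.045],"rotation": [0,0,0]}
    - {"gripper": 0,"offset": [0.01,0,-0.03],"rotation": [0,0,0]}
    - {"gripper": 0,"offset": [0,0,0],"rotation": [0,0,0]}
    - {"gripper": 0,"offset": [0,0,0],"rotation": [0,0,0]}

```text
clock: 20.4
position: [0.5873, -0.0326, 0.1905]
ee_rot: [0.575, 0.818, 0.0, 0.001]
ft_force: [1.3, -0.4, -1.0]
grip_width: 0.0
grasp_force: 0.0
```

```bash
cat > cls.py <<'E'
from h import *
def cls(im):
    h=cv2.cvtColor(im,cv2.COLOR_BGR2HSV); H,S,V=[h[...,i].astype(int) for i in range(3)]
    out=np.full(H.shape,'.'); out[(S<70)&(V<100)]='d'; out[(S<45)&(V>=100)]='g'
    out[(H>=17)&(H<=36)&(S>110)&(V>70)]='B'; out[((H<9)|(H>171))&(S>130)&(V>110)]='R'
    return out
def show(im,r,c,step=1):
    k=cls(im)
    for y in range(r[0],r[1],step): print(y,''.join(k[y,c[0]:c[1]]))
E
python3 - <<'E'
from cls import *
import pickle
o=rep(); im=imaging.camera("wrist"); cv2.imwrite("pics/w7.png",im); pickle.dump(o,open("o7.pkl","wb"))
show(im,(195,256),(225,320),2)
print("before"); show(cv2.imread("pics/w6.png"),(212,246),(235,315),4)
E
```

```text
t 20.4 p [ 0.5873 -0.0326  0.1905] q [5.747e-01 8.184e-01 5.000e-04 6.000e-04] F [ 1.29 -0.35 -0.97] T [-0.05 -0.04 -0.04] g 0.0 0.0
195 .....................................dddggggggggggggggggggg....................................
197 ....................................ddddggggggggggggggggggg....................................
199 ...................gggggggggggggggggggddggggggggggggggggggggggggggggggggggggggggg..............
201 .................ggggggggggggggggggggggggggggggggggggggggggggggggggggggggggggggggg.............
203 ................ggggggggggggggggggggggggggggggggggggggggggggggggggggggggggggggggggg............
205 ...............ggggggggggggggggggggggggggggggggggggggggggggggggggggggggggggggggggggg...........
207 ...............ggggggggggggggggggggggggggggggggggggggggggggggggggggggggggggggggggggg...........
209 ...............ggggggggggggggggggggggggggggggggggggggggggggggggggggggggggggggggggggg...........
211 ...............ggggggggggggggggggggggggggggggggggggggggggggggggggggggggggggggggggggg...........
213 ...............ggggggggggggggggggggggggggggggBBBBBBBBBBBBBBBBBB
[... 2204 characters left out ...]
ggggggggggg.........
216 ......gggggggggggggggggggddddddgdddd..BBBBB...dddddddddgggggggggggggggg.........
220 ......ggggggggggggggggggggggg..BBBBBBBBBBBBBBBBBBB...ddgggggggggggggggg.........
224 ......ggggggggggggggggggg.BBBBBBBBBBBBBBBBBBBBBBBBBBBBB.ggggggggggggggg.........
228 ......gggggggggggggggggg.BBBBBBBBBBBBBBBBBBBBBBBBBBBBBB.ggggggggggggggg.........
232 ......ggggggggggggggggg.BBBBBBBBB..ggggggggggg..BBBBB....gggggggggggggg.........
236 .......ggggggggggggggggg.BBBBBB.gggggggggggggggg..BBBBB.ggggggggggggggg.........
240 .......ggggggggggggggggg.BBBBB.gggggggggg...ggggg.BBBBB.ggggggggggggggg.........
244 .......ggggggggggggggggg.BBBBBB.gggggggggggg....BBBBBBB.ggggggggggggggg.........
```

```bash
cat > gap.py <<'E'
from h import *
import pickle
def edges(im,r0,r1,c0,c1,n):   # subpixel columns of the n strongest gradients of the row-averaged grey
    s=cv2.cvtColor(im,cv2.COLOR_BGR2HSV)[...,1].astype(float)  # saturation separates steel from wood/brass
    p=cv2.GaussianBlur(s[r0:r1,c0:c1].mean(0)[None],(0,0),.7)[0]; g=np.gradient(p); a=np.abs(g)
    pk=[i for i in range(2,len(a)-2) if a[i]==a[i-2:i+3].max()]; pk=sorted(sorted(pk,key=lambda i:-a[i])[:n])
    return [(round(c0+i+.5*(a[i-1]-a[i+1])/(a[i-1]-2*a[i]+a[i+1]),2),int(g[i])) for i in pk]
E
python3 - <<'E'
from gap import *
for n,k,rh,rj in(("w2","o2",(172,192),(216,228)),("w6","o6",(182,202),(224,236)),("w7","o7",(209,226),(243,250))):
    im=cv2.imread(f"pics/{n}.png"); o=pickle.load(open(k+".pkl","rb"))
    for nm,r in(("head",rh),("jaw",rj)):
        e=edges(im,*r,230,322,6); m=(r[0]+r[1]-1)/2
        P=plane("wrist",[[c,m] for c,_ in e],.031,o); y=[round(1000*tool(p-P[0],o)[1],1) for p in P]
        print(n,nm,e,y)
E
```

```text
w2 head [(np.float64(241.81), -27), (np.float64(271.15), 31), (np.float64(278.82), 0), (np.float64(296.03), -30), (np.float64(310.71), 21), (np.float64(316.49), 0)] [np.float64(0.0), np.float64(32.2), np.float64(40.7), np.float64(59.6), np.float64(75.7), np.float64(82.1)]
w2 jaw [(np.float64(242.56), -27), (np.float64(261.22), 42), (np.float64(270.89), -14), (np.float64(286.03), 17), (np.float64(295.2), -49), (np.float64(312.09), 25)] [np.float64(0.0), np.float64(21.4), np.float64(32.5), np.float64(49.8), np.float64(60.3), np.float64(79.7)]
w6 head [(np.float64(232.86), 0), (np.float64(239.23), -26), (np.float64(268.77), 33), (np.float64(293.86), -34), (np.float64(308.57), 21), (np.float64(316.89), 0)] [np.float64(0.0), np.float64(7.0), np.float64(39.3), np.float64(66.7), np.float64(82.8), np.float64(91.9)]
w6 jaw [(np.float64(240.85), -28), (np.float64(258.66), 43), (np.float64(267.63), -12), (np.float64(282.63), 15), (np.float64(290.24), -46), (np.float64(305.38), 23)] [np.float64(0.0), np.float64(20.3), np.float64(30.5), np.float64(47.6), np.float64(56.3), np.float64(73.5)]
w7 head [(np.float64(239.72), -27), (np.float64(269.13), 39), (np.float64(280.36), 0), (np.float64(285.15), 0), (np.float64(293.92), -38), (np.float64(308.48), 21)] [np.float64(0.0), np.float64(32.4), np.float64(44.8), np.float64(50.0), np.float64(59.7), np.float64(75.7)]
w7 jaw [(np.float64(232.55), 5), (np.float64(241.09), -28), (np.float64(259.45), 38), (np.float64(271.61), -3), (np.float64(288.55), -41), (np.float64(304.27), 24)] [np.float64(0.0), np.float64(9.7), np.float64(30.6), np.float64(44.4), np.float64(63.7), np.float64(81.5)]
```

```bash
python3 - <<'E'
from gap import *
im=cv2.imread("pics/w7.png"); o=pickle.load(open("o7.pkl","rb"))
for r in((20,40),(80,100),(130,150),(175,190)):
    e=edges(im,*r,250,310,4); m=(r[0]+r[1]-1)/2
    P=plane("wrist",[[c,m] for c,_ in e],.029,o); print(m,e,[np.round(1000*tool(p-o["position"],o)[:2],1).tolist() for p in P])
from cls import *
k=cls(im); ys,xs=np.nonzero(k[235:290,255:295]=='R'); print("red",[(x+255,y+235) for x,y in zip(xs,ys)])
k=cls(cv2.imread("pics/w6.png")); ys,xs=np.nonzero(k[215:255,255:295]=='R'); print("red w6",[(int(x+255),int(y+215)) for x,y in zip(xs,ys)])
E
```

```text
29.5 [(np.float64(255.55), -6), (np.float64(258.56), -5), (np.float64(270.28), 6), (np.float64(282.39), 9)] [[150.9, -23.7], [150.9, -20.9], [150.9, -10.1], [150.9, 1.1]]
89.5 [(np.float64(258.99), -22), (np.float64(262.98), -3), (np.float64(278.86), 3), (np.float64(283.1), 20)] [[99.0, -21.6], [99.0, -17.7], [99.0, -2.2], [99.0, 1.9]]
139.5 [(np.float64(260.22), -24), (np.float64(283.48), 18), (np.float64(294.52), 0), (np.float64(299.9), 0)] [[51.1, -21.3], [51.1, 2.5], [51.1, 13.8], [51.1, 19.3]]
182.0 [(np.float64(254.25), 0), (np.float64(261.59), -22), (np.float64(283.77), 21), (np.float64(296.11), 0)] [[6.6, -28.6], [6.6, -20.8], [6.6, 2.9], [6.6, 16.1]]
red []
red w6 [(289, 233), (290, 233), (284, 234), (285, 234), (286, 234), (277, 241), (278, 242), (279, 242), (280, 243)]
```

The jaw span has closed by 7.9 mm in total and the drag force rose to a stall, so the jaws bear on the nut. The handle's centre line in the tool frame also agrees with the given sizes. Next I'll go beside the handle with the shut fingers.

Call:
jog_arm:
  deltas:
    - {"gripper": 0,"offset": [0.035,-0.02,0],"rotation": [0,0,0]}
    - {"gripper": 0,"offset": [0.0374,-0.026,0],"rotation": [0,0,0]}
    - {"gripper": 0,"offset": [0,0,0.045],"rotation": [0,0,0]}
    - {"gripper": 0,"offset": [0,0,0.045],"rotation": [0,0,0]}
    - {"gripper": 0,"offset": [0,0,0.045],"rotation": [0,0,0]}
    - {"gripper": 0,"offset": [0,0,0.025],"rotation": [0,0,0]}
    - {"gripper": 0,"offset": [0,0,0.01],"rotation": [0,0,0]}
    - {"gripper": 0,"offset": [0,0,0],"rotation": [0,0,0]}
    - {"gripper": 0,"offset": [0,0,0],"rotation": [0,0,0]}

```text
clock: 21.35
position: [0.5198, 0.0198, 0.0206]
ee_rot: [0.575, 0.818, 0.0, 0.0]
ft_force: [0.3, -1.0, 1.4]
grip_width: -0.002
grasp_force: 0.0
```

Call:
jog_arm:
  deltas:
    - {"gripper": 0,"offset": [0,0,0.005],"rotation": [0,0,0]}
    - {"gripper": 0,"offset": [0,0,0.005],"rotation": [0,0,0]}
    - {"gripper": 0,"offset": [0,0,0.002],"rotation": [0,0,0]}
    - {"gripper": 0,"offset": [0,0,0],"rotation": [0,0,0]}

```text
clock: 21.75
position: [0.5191, 0.0204, 0.0077]
ee_rot: [0.575, 0.818, 0.0, -0.0]
ft_force: [0.3, 1.0, 0.5]
grip_width: 0.001
grasp_force: 0.0
```

Call:
jog_arm:
  deltas:
    - {"gripper": 0,"offset": [0,0.003,0],"rotation": [0,0,0]}
    - {"gripper": 0,"offset": [0,0.003,0],"rotation": [0,0,0]}
    - {"gripper": 0,"offset": [0,0.003,0],"rotation": [0,0,0]}
    - {"gripper": 0,"offset": [0,0,0],"rotation": [0,0,0]}

```text
clock: 22.15
position: [0.5282, 0.0237, 0.0079]
ee_rot: [0.574, 0.819, 0.0, 0.0]
ft_force: [0.1, -0.0, 0.3]
grip_width: -0.004
grasp_force: 0.0
```

Call:
jog_arm:
  deltas:
    - {"gripper": 0,"offset": [0,0.002,0],"rotation": [0,0,0]}
    - {"gripper": 0,"offset": [0,0.002,0],"rotation": [0,0,0]}
    - {"gripper": 0,"offset": [0,0,0],"rotation": [0,0,0]}

```text
clock: 22.45
position: [0.5314, 0.0248, 0.0077]
ee_rot: [0.575, 0.818, -0.0, -0.0]
ft_force: [-0.5, -0.6, 0.4]
grip_width: -0.002
grasp_force: 0.0
```

Call:
jog_arm:
  deltas:
    - {"gripper": 0,"offset": [0,0.002,0],"rotation": [0,0,0]}
    - {"gripper": 0,"offset": [0,0.002,0],"rotation": [0,0,0]}
    - {"gripper": 0,"offset": [0,0,0],"rotation": [0,0,0]}

```text
clock: 22.75
position: [0.5338, 0.0258, 0.0075]
ee_rot: [0.575, 0.818, -0.001, -0.001]
ft_force: [-6.8, -2.3, 5.6]
grip_width: 0.002
grasp_force: 4.2
```

Call:
jog_arm:
  deltas:
    - {"gripper": 0,"offset": [0,0.004,0],"rotation": [0,0,1.5]}
    - {"gripper": 0,"offset": [0,0.004,0],"rotation": [0,0,1.5]}
    - {"gripper": 0,"offset": [0,0.004,0],"rotation": [0,0,1.5]}

```text
clock: 23.05
position: [0.5444, 0.0307, 0.0074]
ee_rot: [0.607, 0.795, -0.001, -0.002]
ft_force: [-11.5, 3.0, 10.5]
grip_width: 0.0
grasp_force: 6.7
```

```bash
python3 - <<'E'
from h import *
o=rep(); N=np.array([.608,-.1128,0]); v=(o["position"]-N); print(np.hypot(*v[:2]),np.degrees(np.arctan2(v[1],v[0])),tool(o["ft_force"],o).round(1))
E
```

```text
t 23.05 p [0.5444 0.0307 0.0074] q [ 0.6065  0.795  -0.0009 -0.0023] F [-11.51   3.02  10.48] T [0.7  2.42 0.07] g 0.0 6.7
0.15691743871170796 113.89378294935773 [  6.  -10.3 -10.4]
```

Call:
jog_arm:
  deltas:
    - {"gripper": 0,"offset": [0,0.004,0],"rotation": [0,0,1.5]}
    - {"gripper": 0,"offset": [0,0.004,0],"rotation": [0,0,1.5]}
    - {"gripper": 0,"offset": [0,0.004,0],"rotation": [0,0,1.5]}
    - {"gripper": 0,"offset": [0,0.004,0],"rotation": [0,0,1.5]}

```text
clock: 23.45
position: [0.5597, 0.0364, 0.0074]
ee_rot: [0.647, 0.763, -0.0, -0.003]
ft_force: [-13.8, 8.3, 11.7]
grip_width: -0.001
grasp_force: 7.6
```

Call:
jog_arm:
  deltas:
    - {"gripper": 0,"offset": [0,0.004,-0.0003],"rotation": [0,0,1.5]}
    - {"gripper": 0,"offset": [0,0.004,-0.0003],"rotation": [0,0,1.5]}
    - {"gripper": 0,"offset": [0,0.004,-0.0003],"rotation": [0,0,1.5]}
    - {"gripper": 0,"offset": [0,0.004,0],"rotation": [0,0,1.5]}

```text
clock: 23.85
position: [0.5766, 0.0369, 0.008]
ee_rot: [0.686, 0.728, -0.001, -0.002]
ft_force: [-6.5, 3.9, 2.5]
grip_width: -0.002
grasp_force: 3.1
```

```bash
cat > st.py <<'E'
from h import *
o=rep(); N=np.array([.608,-.1128,0]); v=(o["position"]-N); print("r,ang",np.hypot(*v[:2]).round(4),np.degrees(np.arctan2(v[1],v[0])).round(1),"Ftool",tool(o["ft_force"],o).round(1), "yaw",np.degrees(np.arctan2(*R.from_quat(o["ee_rot"]).as_matrix()[[1,0],0])).round(1))
E
python3 st.py
```

```text
t 23.85 p [0.5766 0.0369 0.008 ] q [ 6.860e-01  7.276e-01 -6.000e-04 -1.700e-03] F [-6.46  3.93  2.53] T [0.88 1.34 0.03] g -0.002 3.1
r,ang 0.1529 101.8 Ftool [ 4.3 -6.2 -2.5] yaw 93.4
```

Call:
jog_arm:
  deltas:
    - {"gripper": 0,"offset": [0.0006,0.004,0],"rotation": [0,0,1.5]}
    - {"gripper": 0,"offset": [0.0006,0.004,0],"rotation": [0,0,1.5]}
    - {"gripper": 0,"offset": [0.0006,0.004,0],"rotation": [0,0,1.5]}
    - {"gripper": 0,"offset": [0.0006,0.004,0],"rotation": [0,0,1.5]}
    - {"gripper": 0,"offset": [0.0006,0.004,0],"rotation": [0,0,1.5]}
    - {"gripper": 0,"offset": [0.0006,0.004,0],"rotation": [0,0,1.5]}

```text
clock: 24.45
position: [0.6008, 0.0403, 0.0081]
ee_rot: [0.741, 0.671, -0.001, -0.002]
ft_force: [-4.3, 2.6, 0.4]
grip_width: -0.001
grasp_force: 3.0
```

Call:
jog_arm:
  deltas:
    - {"gripper": 0,"offset": [0.0006,0.004,0],"rotation": [0,0,1.5]}
    - {"gripper": 0,"offset": [0.0006,0.004,0],"rotation": [0,0,1.5]}
    - {"gripper": 0,"offset": [0.0006,0.004,0],"rotation": [0,0,1.5]}
    - {"gripper": 0,"offset": [0.0006,0.004,0],"rotation": [0,0,1.5]}

```text
clock: 24.85
position: [0.617, 0.0404, 0.0081]
ee_rot: [0.775, 0.632, -0.001, -0.001]
ft_force: [-5.8, 2.5, 1.4]
grip_width: 0.0
grasp_force: 3.0
```

```bash
python3 st.py; python3 - <<'E'
from cls import *
s=imaging.camera("scene"); cv2.imwrite("pics/s8.png",s); k=cls(s); ys,xs=np.nonzero(k[235:275,250:300]=='R'); print([(int(x+250),int(y+235)) for x,y in zip(xs,ys)])
E
```

```text
t 24.85 p [0.617  0.0404 0.0081] q [ 7.752e-01  6.317e-01 -7.000e-04 -1.500e-03] F [-5.77  2.54  1.43] T [ 0.59  1.12 -0.02] g 0.0 3.0
r,ang 0.1534 86.6 Ftool [ 1.3 -6.2 -1.4] yaw 78.4
[]
```

Call:
jog_arm:
  deltas:
    - {"gripper": 0,"offset": [0.0006,0.004,0],"rotation": [0,0,1.5]}
    - {"gripper": 0,"offset": [0.0006,0.004,0],"rotation": [0,0,1.5]}
    - {"gripper": 0,"offset": [0.0006,0.004,0],"rotation": [0,0,1.5]}
    - {"gripper": 0,"offset": [0.0006,0.004,0],"rotation": [0,0,1.5]}
    - {"gripper": 0,"offset": [0,0,0],"rotation": [0,0,0]}

```text
clock: 25.4
position: [0.6339, 0.0385, 0.0082]
ee_rot: [0.807, 0.591, -0.0, -0.001]
ft_force: [-3.1, 2.3, -0.5]
grip_width: -0.001
grasp_force: 1.4
```

Call:
jog_arm:
  deltas:
    - {"gripper": 0,"offset": [0.0003,0.002,0],"rotation": [0,0,0.75]}
    - {"gripper": 0,"offset": [0.0003,0.002,0],"rotation": [0,0,0.75]}

```text
clock: 25.6
position: [0.6378, 0.0376, 0.0084]
ee_rot: [0.815, 0.58, -0.0, -0.001]
ft_force: [-3.7, 3.2, -0.6]
grip_width: 0.001
grasp_force: 1.8
```

Call:
jog_arm:
  deltas:
    - {"gripper": 0,"offset": [0.0003,0.002,0],"rotation": [0,0,0.75]}

```text
clock: 25.7
position: [0.64, 0.037, 0.0085]
ee_rot: [0.819, 0.574, -0.0, -0.0]
ft_force: [-3.4, 2.8, -0.7]
grip_width: 0.0
grasp_force: 1.8
```

Call:
jog_arm:
  deltas:
    - {"gripper": 0,"offset": [0.0002,0.0015,0],"rotation": [0,0,0.5]}

```text
clock: 25.8
position: [0.6417, 0.0364, 0.0086]
ee_rot: [0.821, 0.571, -0.0, -0.0]
ft_force: [-3.8, 2.9, -0.4]
grip_width: 0.003
grasp_force: 1.8
```

```bash
python3 st.py
```

```text
t 25.8 p [0.6417 0.0364 0.0086] q [ 8.212e-01  5.706e-01 -0.000e+00 -2.000e-04] F [-3.8   2.94 -0.36] T [0.74 0.64 0.03] g 0.003 1.8
r,ang 0.153 77.3 Ftool [ 1.4 -4.6  0.4] yaw 69.6
```

Call:
jog_arm:
  deltas:
    - {"gripper": 0,"offset": [0.0002,0.0015,0],"rotation": [0,0,0.5]}

```text
clock: 25.9
position: [0.6432, 0.036, 0.0086]
ee_rot: [0.824, 0.567, 0.0, -0.0]
ft_force: [-4.0, 2.7, -0.4]
grip_width: 0.005
grasp_force: 1.9
```

Call:
jog_arm:
  deltas:
    - {"gripper": 0,"offset": [0.0002,0.0015,0],"rotation": [0,0,0.5]}

```text
clock: 26.0
position: [0.6447, 0.0356, 0.0086]
ee_rot: [0.826, 0.563, 0.0, -0.0]
ft_force: [-3.9, 4.4, -0.2]
grip_width: 0.001
grasp_force: 1.8
```

Call:
jog_arm:
  deltas:
    - {"gripper": 0,"offset": [0.0002,0.0015,0],"rotation": [0,0,0.5]}

```text
clock: 26.1
position: [0.6462, 0.0352, 0.0087]
ee_rot: [0.829, 0.56, 0.0, -0.0]
ft_force: [-2.1, 1.9, -0.5]
grip_width: -0.0
grasp_force: 1.8
```

Call:
jog_arm:
  deltas:
    - {"gripper": 0,"offset": [0.0002,0.0015,0],"rotation": [0,0,0.5]}

```text
clock: 26.2
position: [0.6477, 0.0349, 0.0087]
ee_rot: [0.831, 0.556, 0.0, -0.0]
ft_force: [-3.6, 2.7, -1.0]
grip_width: 0.0
grasp_force: 1.8
```

Call:
jog_arm:
  deltas:
    - {"gripper": 0,"offset": [0.0002,0.0015,0],"rotation": [0,0,0.5]}

```text
clock: 26.3
position: [0.6492, 0.0345, 0.0087]
ee_rot: [0.834, 0.552, 0.0, -0.0]
ft_force: [-3.4, 3.0, -1.2]
grip_width: -0.0
grasp_force: 1.8
```

Call:
jog_arm:
  deltas:
    - {"gripper": 0,"offset": [0.0002,0.0015,0],"rotation": [0,0,0.5]}

```text
clock: 26.4
position: [0.6506, 0.0341, 0.0087]
ee_rot: [0.836, 0.549, 0.0, -0.0]
ft_force: [-3.8, 4.5, -1.4]
grip_width: -0.0
grasp_force: 1.8
```

```bash
python3 st.py
```

```text
t 26.4 p [0.6506 0.0341 0.0087] q [ 8.359e-01  5.488e-01  1.000e-04 -0.000e+00] F [-3.78  4.53 -1.37] T [0.66 0.67 0.03] g -0.0 1.8
r,ang 0.1529 73.8 Ftool [ 2.7 -5.3  1.4] yaw 66.6
```

Call:
jog_arm:
  deltas:
    - {"gripper": 0,"offset": [0.0002,0.0015,0],"rotation": [0,0,0.5]}

```text
clock: 26.5
position: [0.6521, 0.0337, 0.0087]
ee_rot: [0.838, 0.545, 0.0, -0.0]
ft_force: [-3.6, 3.4, -0.6]
grip_width: -0.001
grasp_force: 1.8
```

Call:
jog_arm:
  deltas:
    - {"gripper": 0,"offset": [0.0002,0.0015,0],"rotation": [0,0,0.5]}

```text
clock: 26.6
position: [0.6535, 0.0332, 0.0087]
ee_rot: [0.841, 0.541, 0.0, -0.0]
ft_force: [-3.6, 3.2, -0.3]
grip_width: -0.004
grasp_force: 1.9
```

Call:
jog_arm:
  deltas:
    - {"gripper": 0,"offset": [0.0002,0.001,0],"rotation": [0,0,0.4]}

```text
clock: 26.7
position: [0.6545, 0.0329, 0.0087]
ee_rot: [0.843, 0.539, 0.0, -0.0]
ft_force: [-3.6, 3.2, -1.1]
grip_width: -0.0
grasp_force: 1.8
```

Call:
jog_arm:
  deltas:
    - {"gripper": 0,"offset": [0.0002,0.0015,0],"rotation": [0,0,0.5]}

```text
clock: 26.8
position: [0.6559, 0.0325, 0.0087]
ee_rot: [0.845, 0.535, -0.0, -0.0]
ft_force: [-4.6, 2.7, -1.1]
grip_width: 0.0
grasp_force: 1.9
```

Call:
jog_arm:
  deltas:
    - {"gripper": 0,"offset": [0.0002,0.001,0],"rotation": [0,0,0.4]}

```text
clock: 26.9
position: [0.6567, 0.0323, 0.0086]
ee_rot: [0.847, 0.532, -0.0, -0.0]
ft_force: [-5.0, 3.0, 0.1]
grip_width: 0.002
grasp_force: 3.3
```

Call:
jog_arm:
  deltas:
    - {"gripper": 0,"offset": [0.0002,0.001,0],"rotation": [0,0,0.4]}

```text
clock: 27.0
position: [0.6572, 0.0322, 0.0086]
ee_rot: [0.849, 0.529, -0.001, -0.001]
ft_force: [-7.7, 3.3, 2.7]
grip_width: -0.002
grasp_force: 4.4
```

```bash
python3 st.py
```

```text
t 27.0 p [0.6572 0.0322 0.0086] q [ 8.486e-01  5.290e-01 -5.000e-04 -6.000e-04] F [-7.74  3.3   2.69] T [ 0.8   1.62 -0.04] g -0.002 4.4
r,ang 0.1531 71.2 Ftool [-0.4 -8.4 -2.7] yaw 63.9
```

The push is rising steeply, from 4.6 to 8.4 N, so the stop is met. One last small nudge, then I'll back off and lift to look.

Call:
jog_arm:
  deltas:
    - {"gripper": 0,"offset": [0,0.0003,0],"rotation": [0,0,0]}
    - {"gripper": 0,"offset": [0,0,0],"rotation": [0,0,0]}

```text
clock: 27.2
position: [0.6574, 0.0321, 0.0086]
ee_rot: [0.849, 0.529, -0.001, -0.001]
ft_force: [-7.1, 4.1, 2.4]
grip_width: -0.0
grasp_force: 4.1
```

Call:
jog_arm:
  deltas:
    - {"gripper": 0,"offset": [0,-0.003,0],"rotation": [0,0,0]}
    - {"gripper": 0,"offset": [0,-0.01,0],"rotation": [0,0,0]}
    - {"gripper": 0,"offset": [0,-0.01,0],"rotation": [0,0,0]}
    - {"gripper": 0,"offset": [0,0,-0.04],"rotation": [0,0,0]}
    - {"gripper": 0,"offset": [0,0,-0.045],"rotation": [0,0,0]}
    - {"gripper": 0,"offset": [0,0,-0.045],"rotation": [0,0,0]}
    - {"gripper": 0,"offset": [-0.045,0.015,-0.04],"rotation": [0,0,0]}
    - {"gripper": 0,"offset": [-0.045,0.015,0],"rotation": [0,0,0]}
    - {"gripper": 0,"offset": [-0.04,0.015,0],"rotation": [0,0,0]}
    - {"gripper": 0,"offset": [0,0,0],"rotation": [0,0,0]}
    - {"gripper": 0,"offset": [0,0,0],"rotation": [0,0,0]}

```text
clock: 28.3
position: [0.6214, -0.0865, 0.1711]
ee_rot: [0.849, 0.528, 0.0, 0.0]
ft_force: [-0.3, 1.3, -0.4]
grip_width: 0.001
grasp_force: 0.0
```

```bash
python3 st.py; python3 - <<'E'
from cls import *
import pickle
o=manip.get_obs(); im=imaging.camera("wrist"); cv2.imwrite("pics/w9.png",im); pickle.dump(o,open("o9.pkl","wb"))
p=proj("wrist",[0.608,-.1128,.035],o)[0].astype(int); print(p)
c=im[max(0,p[1]-75):p[1]+45,p[0]-65:p[0]+65]; cv2.imwrite("pics/w9c.png",cv2.resize(c,None,fx=5,fy=5,interpolation=cv2.INTER_CUBIC))
E
```

```text
t 28.3 p [ 0.6214 -0.0865  0.1711] q [8.492e-01 5.281e-01 4.000e-04 0.000e+00] F [-0.29  1.26 -0.42] T [ 0.05  0.02 -0.02] g 0.001 0.0
r,ang 0.0296 63.0 Ftool [ 1.  -0.8  0.4] yaw 63.8
[281 221]
```

View pics/w9c.png

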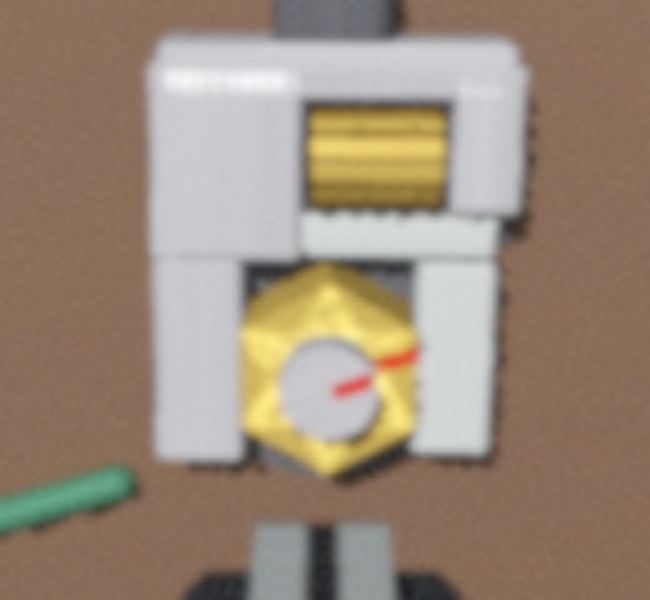

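The final view shows the stud and nut red lines collinear and meeting at about (375,372) in the crop. The jaws lie against both flats. The wrench is flat, and the pencil is untouched next to the jaw. One quick numeric check of the jaw fit follows.

```bash
python3 - <<'E'
from gap import *
im=cv2.imread("pics/w9.png"); o=pickle.load(open("o9.pkl","rb"))
for nm,r in(("head",(166,186)),("jaw",(206,214)),("jaw",(214,222)),("tip",(226,235))):
    e=edges(im,*r,236,330,6); m=(r[0]+r[1]-1)/2
    P=plane("wrist",[[c,m] for c,_ in e],.031,o); print(nm,[(float(c),g,round(float(1000*tool(p-P[0],o)[1]),1)) for (c,g),p in zip(e,P)])
from cls import show
show(im,(196,240),(238,322),2)
E
```

```text
head [(244.76, -27, 0.0), (277.02, 46, 31.9), (290.0, 0, 44.8), (297.04, 0, 51.8), (304.67, -42, 59.3), (321.24, 29, 75.7)]
jaw [(245.53, -24, 0.0), (264.39, 38, 19.3), (276.31, -4, 31.6), (287.03, 4, 42.6), (297.88, -40, 53.7), (315.43, 29, 71.7)]
jaw [(245.77, -26, 0.0), (263.75, 39, 18.6), (272.19, -24, 27.3), (289.76, 24, 45.5), (298.85, -47, 54.9), (315.24, 30, 71.9)]
tip [(245.87, -28, 0.0), (264.22, 34, 19.2), (272.37, -18, 27.8), (290.73, 25, 47.0), (298.3, -34, 55.0), (314.47, 28, 71.9)]
196 ........gggggggggggggggggggggggggggggggggggggggggggggggggggggggggggggggggggggg......
198 ........gggggggggggggggggggggggggggggdddd.....dddddddddddddggggggggggggggggggg......
200 ........gggggggggggggggggggddddddddd.BBBBBBBBBBBBB.dddddddddgggggggggggggggggg......
202 ........gggggggggggggggggggddddd..BBBBBBBBBBBBBBBBBB..gggggggggggggggggggggggg......
204 ........gggggggggggggggggggdd..BBBBBBBBBBBBBBBBBBBBBBBB..ggggggggggggggggggggg......
206 ........ggggggggggggggggggg.BBBBBBBBBBBBBBBBBBBBBBBBBBBBBBB.ggggggggggggggggggd.....
208 ........ggggggggggggggggggg.BBBBBBBBBBBBBBBBBBBBBBBBBBBBBBBB
[... 659 characters left out ...]
.gggggggggggggggggg.BBBBB..gggggggggg..R.....g..BBBBB.gggggggggggggggg.......
226 ........gggggggggggggggggg.BBBBB..gggggggggggggggggggg.BBBBB..ggggggggggggggg.......
228 ........gggggggggggggggggg.BBBBBB..gggggggggggggggggg.BBBBBBB.gggggggggggggggd......
230 ........gggggggggggggggggg.BBBBBBB..gggggggggggggggg.BBBBBBB.gggggggggggggggg.......
232 ........ggggggggggggggggggg.BBBBBBBB..gggggggggggg..BBBBBBBB.gggggggggggggggg.......
234 ........gggggggggggggggggggdd...BBBBBBBB........BBBBBBBBBB.gggggggggggggggggg.......
236 .........ggggggggggggggggggddddgg..BBBBBBBBBBBBBBBBBBB.dddddggggggggggggggggd.......
238 ...........gggggggggggggggdd.dggggggg..BBBBBBBBBBB.dddddd...............d...........
```

```bash
python3 -c "
from workcell import workorder
print(workorder.hand_in())"
```

```text
the job is handed in; nothing more can be done
None
```

The job is done and handed in at about 28 s: the jaws measure about 36 mm on the nut, its red line meets the stud's at the stop, and the wrench lies flat and released. The fingertip press on the worm briefly reached 22 N, well over the 8 N it needed, and the swing briefly took about 16 N at the handle, easing to about 8 N at the stop.

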